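# Change the spindle sander over to its wide drum

## Task

Change the bench sander over from its narrow bobbin to the wide drum: first lift the narrow bobbin off the sander's spindle and store it fully down on the free dowel of the wooden stand. Then build up the spindle in this order, each part pushed fully home: the wide rubber drum, the abrasive sleeve that fits over it, and on top the larger of the two steel clamping collars, flange down. Leave the smaller sleeve and the smaller collar standing where they are.

Things in the scene. Friction and masses are not known exactly. Their poses are not given: they have to be found in the camera images.
- spindle_seat (a point): seat of the sander's upright spindle: the centre of the top face of the fixed steel flange (47 mm diameter, 5 mm thick) round the foot of the spindle. The seat is 126 mm above the bench and 5 mm above the sander's flat aluminium table (190 x 170 mm; the grey housing is below it). The steel spindle stands up from here along +z: 12 mm diameter, its tip 84 mm above the seat, the last 8 mm tapering to 7 mm diameter. The sander is fixed; its place and yaw vary
- free_peg (a point): foot of the free dowel of the beech storage stand: the point on the dowel's axis at the top face of the stand's block (22 mm above the bench, 170 x 70 mm). The dowel rises 43 mm along +z, 12 mm diameter, the last 7 mm tapering to 7 mm. x runs along the block: its other dowel, 84 mm away along this point's +x, carries a thin stored bobbin (23 mm diameter, 60 mm high). The stand is fixed; its place and yaw vary
- bobbin_center (a point): narrow bobbin, at the start on the sander's spindle: black rubber core with a brown abrasive covering, one piece, cylinder 30 mm diameter, 60 mm high with a 15 mm bore right through along z (chamfered 1.8 mm at the foot). Centre of the cylinder, half-way up (30 mm above its foot); z up. The spindle sticks out 24 mm above its top. It lifts off freely
- drum_center (a point): wide black rubber drum (rigid), standing on end on the bench: 38 mm diameter, 60 mm high, the top 5 mm tapering to 31 mm diameter; 15 mm bore right through along z, chamfered 1.8 mm at the foot. Centre, 30 mm above its foot; z up towards the tapered end
- sleeve_center (a point): wide brown abrasive sleeve, an open rigid tube standing on end on the bench: 47 mm outside, 41.4 mm inside diameter, 57 mm high. It slides over the 38 mm drum and rests on the spindle's flange, its top then 3 mm below the drum's top. Centre of the tube on its axis, 28.5 mm above its foot; z up
- collar_center (a point): larger steel clamping collar, top-hat shaped, lying flange down on the bench: flange 36 mm diameter and 5 mm thick, above it a round boss 25 mm diameter up to 18 mm total height; 15 mm bore right through, chamfered 1.8 mm at the foot. Goes over the spindle onto the drum's top, flange down. Centre on its axis, 9 mm above its foot; z up, boss end
- spare_sleeve_center (a point): smaller brown abrasive sleeve (30 mm outside, 25 mm inside diameter, 57 mm high), does not fit the wide drum; stays where it stands. Centre, half-way up; z up
- spare_collar_center (a point): smaller steel collar (flange 25 mm diameter, 5 mm thick, boss 21 mm diameter, 12 mm high in all); stays where it lies. Centre, half-way up; z up

How it is judged:
On the way, in this order (a step that is already met when the one before it is completed fails the run):
1. the narrow bobbin is off the spindle and fully down on the stand's free dowel (horizontal distance between bobbin_center and free_peg below 0.004 m and z of bobbin_center in the frame of free_peg between 0.026 and 0.034 m and angle between bobbin_center's own z axis and vertical below 0.1 rad), for 0.2 s.
2. the wide drum is fully down on the spindle (horizontal distance between drum_center and spindle_seat below 0.004 m and z of drum_center in the frame of spindle_seat between 0.026 and 0.034 m and angle between drum_center's own z axis and vertical below 0.1 rad), for 0.2 s.
3. the wide sleeve is over the drum, down on the flange (all of step 2 and horizontal distance between sleeve_center and spindle_seat below 0.006 m and z of sleeve_center in the frame of spindle_seat between 0.0245 and 0.0325 m and angle between sleeve_center's own z axis and vertical below 0.1 rad), for 0.2 s.
4. the larger collar is on the spindle, flange down on the drum (all of step 3 and horizontal distance between collar_center and spindle_seat below 0.004 m and z of collar_center in the frame of spindle_seat between 0.065 and 0.073 m and angle between collar_center's own z axis and vertical below 0.1 rad), for 0.2 s.
At the end, for the whole second after the job is handed in: Bobbin on the free dowel; wide drum, wide sleeve and larger collar on the spindle: each upright (0.1 rad), fully down (within 4 mm) and on its axis (within 4 mm, sleeve 6 mm); the smaller sleeve and collar not moved by 30 mm (all of step 1 and all of step 4); the robot touches nothing.
It fails at once if the smaller sleeve is moved 30 mm from its place (distance of spare_sleeve_center from where it was at the start of the episode above 0.03 m).
It fails at once if the smaller collar is moved 30 mm from its place (distance of spare_collar_center from where it was at the start of the episode above 0.03 m).
It also fails if it takes over 128 s, if anything falls off the work surface, if the arm or the gripper's body presses on something with over 40 N, if the wrist force passes 120 N, or if a joint passes its speed limit or range.

## Robot

A 6-joint arm with a two-finger parallel gripper is mounted at the origin on a cart in front of the work surface, level with it; the furniture and walls round the work are solid. World frame = base frame: x ahead of the robot, y to its left, z up, the work surface at z = 0. Lengths are in m, angles in rad, forces in N, time in s.
With the tool pointing down it reaches from about 0.375 to 0.9 m from the base axis. Payload 3.1 kg.
Tool frame: the origin (TCP) lies midway between the tips of the shut fingers; the grasp point (between the pads) lies 19 mm behind it (manip.hold_point_z is the distance from the TCP to the grasp point, in m); x points along the fingers, y is the direction in which the jaws open and shut, and the axes are right-handed (so a half turn about x gives the same grasp; the last joint's range is limited). The gripper opens to 85 mm and grips with 20 to 120 N. Pads are 22 mm wide; open, the fingers measure 114 mm over their backs; the gripper's body (76 mm by 85 mm) begins 54 mm behind the grasp point. The pads swing forward as they close: fully open they stand 13 mm farther back than shut.
Start: joints at [-1.347, 0.527, 1.433, -0, 1.181, -0.178], TCP at [0.245, -0.575, 0.231] pointing down, gripper open.
Joint ranges: [-3.08, 3.08], [-0.75, 2.2], [0.22, 2.44], [-1.43, 4.57], [0, 2.65], [-2.85, 2.85]. Speed limits (rad/s): [2.79, 2.79, 3.14, 3.14, 3.14, 3.14].

## Interface

Orientations are given as a unit quaternion [x, y, z, w].
In Python, from station import manip, snapshot gives the robot as it stands.
- The arm moves only by the tool play_rows, never from a script. Its argument "series" is a list of rows, each a list of 4 numbers: the shift along the tool's x, y, z in m, then the turn about the tool's x in degrees. In form: [[tx, ty, tz, spin], ...]. A call has 1 to 20 rows; each row is the pose to reach, as a shift and turn from the pose measured when the call began, along the tool's axes at that moment; what a row does not reach only later rows make up. A row lasts 1/10 s, in which the tool goes at most 50 mm and 8.59 degrees, less where a joint would pass 70% of its speed; a pose out of reach is approached as far as the arm can. A call with a gripper value outside its range is refused whole. "claw" is the opening in per cent of the stroke, from 0 (shut) to 100 (fully open), set as the call begins (left out, the last holds). The fingers move at their own pace and stop on an object; "force" is the grip in N (left out, the last holds). Time passes only in rows, so rows that repeat a pose let the fingers close. It gives the time, the measured TCP pose, the force and the opening at its end, in the units of the state.
- manip.sense(): the state, without advancing time (a new reading comes with each control period).
- snapshot(name): name is "scene" or "top" or "wrist"; returns a dict with "image" (480x640x3 uint8, blue, green, red), "depth" (480x640 float32, m along the optical axis (not along the pixel's ray), 0 where there is no reading), "fov_y" (degrees; the focal length in pixels is half the picture's height over the tangent of half this angle, whatever the lens; pixels are square), "cx", "cy" (the principal point, pixels), "dist" ([k1, k2, p1, p2, k3] as OpenCV has them; the pictures are not rectified), "R" (3x3) and "t" (3): a world point X has camera coordinates R X + t. Camera axes: x right, y down, z forward; pixel columns grow to the right and rows downward; lengths in m; the calibration is good to about 2 mm. A picture is of the moment at which its call begins.
- manip.sign_off(): hands the job in, once; it reports no verdict.
The state is a dict: "t": time; "q": joint angles; "qd": joint speeds; "tau": joint torques, N m; "tcp_pos": TCP position; "tool_rot": TCP orientation; "force": force on the tool from outside, world axes, zero at the start; "ft_torque": the same for the moment, N m; "finger_gap": opening from 0.0 (shut) to 1.0 (fully open).
Only numpy, scipy, OpenCV 4.12 (cv2) and the standard library are available. Lean on these libraries where they do the work, as an engineer would, in place of code of your own. Each camera call takes 0.05 s, during which the arm holds its last target.

## Working session

There is one attempt and no reset: what is moved stays moved. The work goes in short steps, Python scripts to look and compute and a tool call to move; the robot and the scene stay as the last step left them, time stands still between calls to the robot, and variables do not carry over. Pictures are saved under pics/ and viewed, and the job is handed in when it is done.

Besides the shell and the picture viewer there is one more tool, called after "Request:" as name(argument=value, ...) on one line, values as JSON. play_rows: Moves the arm, as the interface text tells. Its arguments: {"type":"object","properties":{"series":{"type":"array","items":{"type":"array","items":{"type":"number"}}},"claw":{"type":"number"},"force":{"type":"number"}},"required":["series"]}

```bash
ls -la; mkdir -p pics
cat > h.py <<'E'
import numpy as np, cv2
from station import manip, snapshot
E
python3 - <<'E'
from h import *
s=manip.sense()
for k,v in s.items(): print(k,np.round(v,4))
print(manip.hold_point_z)
import pickle
for n in ("scene","top","wrist"):
    d=snapshot(n); pickle.dump(d,open(f"{n}0.pkl","wb")); cv2.imwrite(f"pics/{n}0.png",d["image"])
    print(n,d["fov_y"],d["cx"],d["cy"],d["dist"],np.round(d["R"],3).tolist(),np.round(d["t"],3), -np.array(d["R"]).T@d["t"])
E
```

```text
total 12
drwxr-xr-x  3 agent agent 4096 Dec  7 08:15 .
drwxr-xr-x 23 root  root  4096 Dec  7 08:15 ..
drwxr-xr-x  2 agent agent 4096 Dec  7 08:15 pics
t 0.0
q [-1.3465  0.5285  1.4339  0.      1.1814 -0.1785]
qd [-0.0007 -0.0006  0.0007 -0.     -0.0015  0.0007]
tau [ 5.00000e-04 -4.42341e+01 -1.78025e+01 -4.00000e-04  8.10000e-03
 -0.00000e+00]
tcp_pos [ 0.2449 -0.5743  0.2303]
tool_rot [-0.6928 -0.1422  0.6928 -0.1407]
force [-0.579  -0.4259  0.2834]
ft_torque [0.0431 0.0586 0.0014]
finger_gap 0.9979
0.0187
scene 53.029060224940466 315.2141543683236 232.89469359615396 [-0.03677109  0.          0.          0.          0.        ] [[-0.726, -0.687, 0.02], [-0.465, 0.469, -0.751], [0.507, -0.555, -0.66]] [0.362 0.296 0.724] [0.03341356 0.51160497 0.69211676]
top 44.75601098735256 315.5505620196913 236.91514138584137 [-0.10988446  0.          0.          0.          0.        ] [[-0.024, -1.0, 0.016], [-0.992, 0.022, -0.128], [0.128, -0.019, -0.992]] [0.006 0.521 1.249] [0.35732247 0.01763071 1.30568162]
wrist 65.49433473095976 325.00276911881184 246.0012515179497 [0.02355064 0.         0.         0.         0.        ] [[0.392, -0.92, -0.002], [-0.888, -0.379, 0.261], [-0.241, -0.101, -0.965]] [-0.624 -0.033  0.379] [ 0.30650746 -0.54836352  0.37383493]
```

View pics/scene0.png

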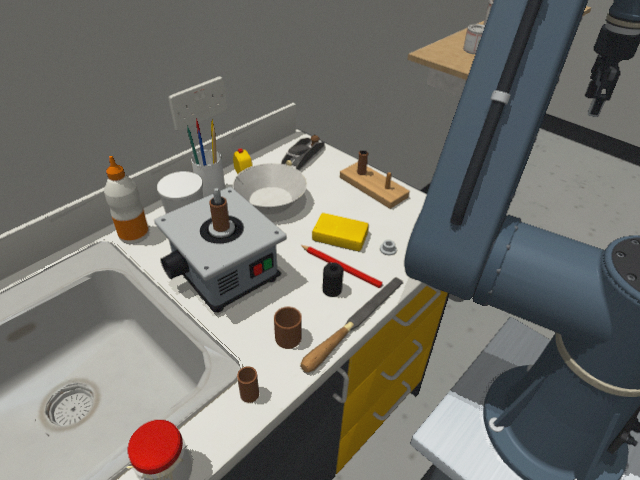

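View pics/top0.png

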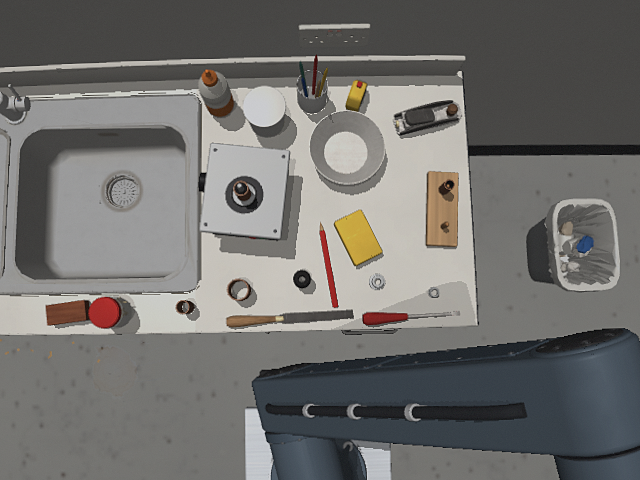

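View pics/wrist0.png

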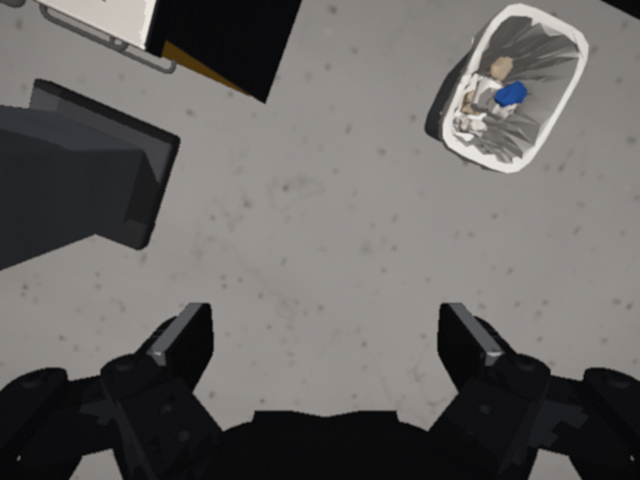

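```bash
cat >> h.py <<'E'
import pickle
from scipy.spatial.transform import Rotation as Rn
def cam(d):
    f=d["image"].shape[0]/2/np.tan(np.radians(d["fov_y"])/2)
    K=np.array([[f,0,d["cx"]],[0,f,d["cy"]],[0,0,1.]])
    return K,np.array(d["dist"],float),np.array(d["R"]),np.array(d["t"])
def cloud(d):
    K,D,R,t=cam(d); h,w=d["depth"].shape
    uv=np.stack(np.meshgrid(np.arange(w),np.arange(h)),-1).reshape(-1,1,2).astype(np.float64)
    n=cv2.undistortPoints(uv,K,D).reshape(-1,2); z=d["depth"].reshape(-1,1).astype(float)
    P=(np.hstack([n*z,z])-t)@R; P[z[:,0]<=0]=np.nan
    return P.reshape(h,w,3)
def proj(d,X):
    K,D,R,t=cam(d); return cv2.projectPoints(np.array(X,float).reshape(-1,3),cv2.Rodrigues(R)[0],t,K,D)[0].reshape(-1,2)
def onplane(d,uv,z):
    K,D,R,t=cam(d); n=cv2.undistortPoints(np.array(uv,float).reshape(-1,1,2),K,D).reshape(-1,2)
    r=np.c_[n,np.ones(len(n))]@R; c=-R.T@t
    return c+r*((z-c[2])/r[:,2])[:,None]
def fitc(xy,r=None,it=1):
    from scipy.optimize import least_squares
    x0=list(xy.mean(0))+([] if r else [0.015])
    f=lambda p:np.hypot(xy[:,0]-p[0],xy[:,1]-p[1])-(r or p[2])
    s=least_squares(f,x0,loss="soft_l1",f_scale=0.001); return s.x,np.std(s.fun)
E
python3 - <<'E'
from h import *
d=pickle.load(open("top0.pkl","rb")); P=cloud(d)
K=cam(d)[0]; print(K[0,0])
for n,(u,v),h in [("bob",(244,190),20),("peg",(446,228),14),("stored",(447,187),14),("drum",(303,279),16),("slv",(240,290),20),("sps",(186,307),16),("col",(377,282),14),("spc",(434,293),12),("table",(270,160),5),("bench",(330,230),5)]:
    Q=P[v-h:v+h,u-h:u+h].reshape(-1,3); z=Q[:,2]; z=z[~np.isnan(z)]
    print(n,np.round(P[v,u],4),np.round(np.percentile(z,[0,5,50,95,99.5]),4))
im=d["image"]
for i,(u0,v0,u1,v1) in enumerate([(190,130,310,250),(160,250,470,340),(415,160,475,255)]):
    cv2.imwrite(f"pics/c{i}.png",cv2.resize(im[v0:v1,u0:u1],None,fx=min(5,800//(u1-u0)),fy=min(5,800//(u1-u0)),interpolation=cv2.INTER_CUBIC))
E
```

```text
582.9186800900258
bob [0.5973 0.1344 0.1864] [0.1153 0.1187 0.1234 0.187  0.2116]
peg [ 0.5361 -0.2992  0.025 ] [-0.0039  0.0023  0.0227  0.0296  0.0655]
stored [ 0.6169 -0.2914  0.0853] [-0.0057  0.0009  0.0235  0.0798  0.0844]
drum [ 0.4314  0.0235 -0.0027] [-0.0077 -0.003   0.002   0.0619  0.0646]
slv [ 4.098e-01  1.648e-01 -3.000e-04] [-0.0072 -0.003   0.0016  0.0556  0.0614]
sps [0.3743 0.2855 0.0025] [-0.0077 -0.003   0.002   0.0536  0.0617]
col [ 0.4205 -0.1422  0.0013] [-0.0068 -0.0027  0.002   0.0186  0.022 ]
spc [ 0.3925 -0.2711 -0.0031] [-0.0077 -0.0037  0.0013  0.0106  0.0163]
table [0.6738 0.0865 0.1219] [0.1161 0.1187 0.1221 0.1267 0.1279]
bench [ 0.5402 -0.0398  0.0035] [-0.0042 -0.0026  0.0013  0.0069  0.015 ]
```

```bash
cat > m.py <<'E'
from h import *
d=pickle.load(open("top0.pkl","rb")); P=cloud(d)
for n,(u,v),h,zt in [("bob",(244,190),25,.186),("flange",(244,190),25,.126),("tip",(240,185),20,.208),("peg",(446,228),14,.063),("stored",(447,187),14,.082),("drum",(303,279),18,.06),("slv",(240,290),20,.057),("sps",(186,307),16,.057),("col",(377,282),14,.018),("colfl",(377,282),14,.005),("spc",(434,293),12,.012)]:
    Q=P[v-h:v+h,u-h:u+h].reshape(-1,3); m=abs(Q[:,2]-zt)<.006; Q=Q[m]
    if len(Q)<4: print(n,len(Q)); continue
    c,r=cv2.minEnclosingCircle(Q[:,:2].astype(np.float32))
    print(n,len(Q),"centroid",np.round(Q.mean(0),4),"mec",np.round(c,4),round(r*1000,1))
E
python3 m.py
```

```text
bob 150 centroid [0.5998 0.1411 0.1858] mec [0.6007 0.1424] 15.7
flange 1879 centroid [0.6113 0.1411 0.1233] mec [0.6129 0.1427] 73.4
tip 30 centroid [0.5998 0.141  0.2086] mec [0.6003 0.141 ] 5.8
peg 20 centroid [ 0.5403 -0.2894  0.0629] mec [ 0.5411 -0.2899] 5.5
stored 60 centroid [ 0.6235 -0.2969  0.0806] mec [ 0.6228 -0.297 ] 12.3
drum 200 centroid [0.4305 0.0267 0.0603] mec [0.4305 0.0266] 18.9
slv 99 centroid [0.4105 0.1644 0.0576] mec [0.4101 0.1643] 23.8
sps 62 centroid [0.3744 0.2811 0.0564] mec [0.3751 0.2821] 15.8
col 72 centroid [ 0.4219 -0.1404  0.0181] mec [ 0.4218 -0.1397] 16.9
colfl 569 centroid [ 0.4221 -0.1415  0.0028] mec [ 0.4205 -0.141 ] 42.2
spc 62 centroid [ 0.3934 -0.2669  0.0104] mec [ 0.3932 -0.2697] 28.5
```

View pics/c0.png

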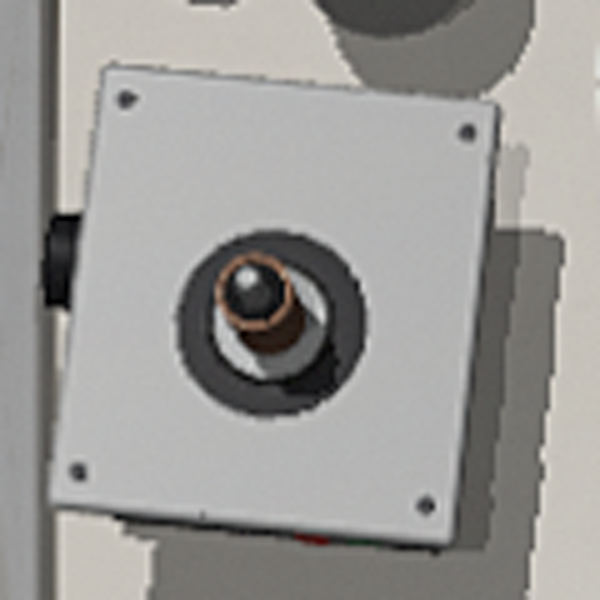

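View pics/c1.png

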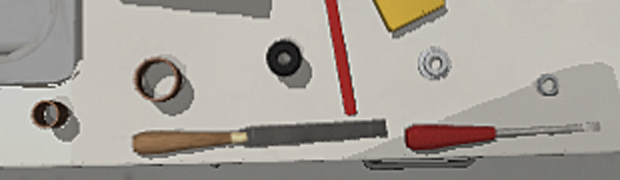

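View pics/c2.png

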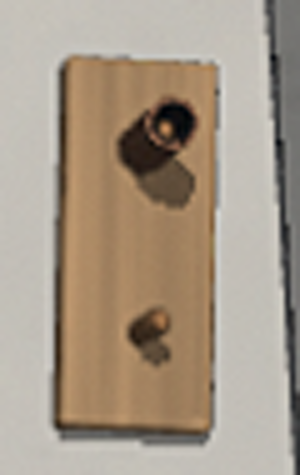

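```bash
cat >> h.py <<'E'
def st():
    s=manip.sense(); R=Rn.from_quat(s["tool_rot"]).as_matrix(); return s,np.array(s["tcp_pos"]),R
def move(to,yaw=None):
    "tool-frame shift to put the TCP at world 'to'"
    s,p,R=st(); v=R.T@(np.array(to)-p)
    print("t",round(s["t"],2),"tcp",np.round(p,4),"gap",round(s["finger_gap"],3),"F",np.round(s["force"],1),"q6",round(s["q"][5],2)); print("R cols\n",np.round(R,4)); print("shift mm",np.round(v*1000,1))
E
python3 - <<'E'
from h import *
move([.6,.141,.26])
E
```

```text
t 0.15 tcp [ 0.2449 -0.5744  0.2306] gap 0.993 F [-0.2 -0.1  0.5] q6 -0.18
R cols
 [[-4.000e-04  3.921e-01 -9.199e-01]
 [ 1.600e-03 -9.199e-01 -3.921e-01]
 [-1.000e+00 -1.700e-03 -3.000e-04]]
shift mm [ -28.4 -519.  -607.2]
```

Request:
play_rows(series=[[-0.069, -0.519, -0.607, 23.1], [-0.069, -0.519, -0.607, 23.1], [-0.069, -0.519, -0.607, 23.1], [-0.069, -0.519, -0.607, 23.1], [-0.069, -0.519, -0.607, 23.1], [-0.069, -0.519, -0.607, 23.1], [-0.069, -0.519, -0.607, 23.1], [-0.069, -0.519, -0.607, 23.1], [-0.069, -0.519, -0.607, 23.1], [-0.069, -0.519, -0.607, 23.1], [-0.069, -0.519, -0.607, 23.1], [-0.069, -0.519, -0.607, 23.1], [-0.069, -0.519, -0.607, 23.1], [-0.069, -0.519, -0.607, 23.1], [-0.069, -0.519, -0.607, 23.1], [-0.069, -0.519, -0.607, 23.1], [-0.069, -0.519, -0.607, 23.1], [-0.069, -0.519, -0.607, 23.1], [-0.069, -0.519, -0.607, 23.1], [-0.069, -0.519, -0.607, 23.1]])

```text
t: 2.15
tcp_pos: [0.5992, 0.1393, 0.3003]
tool_rot: [-0.707, 0.0, 0.708, 0.001]
force: [-0.2, 0.2, -0.3]
finger_gap: 0.999
```

Run:
```python
from h import *
move([.6,.141,.30])
d=snapshot("wrist"); pickle.dump(d,open("w1.pkl","wb"))
im=d["image"].copy()
for X in ([.6,.141,.21],[.6,.141,.186],[.6,.141,.126]):
    u=proj(d,X)[0]; print(u); cv2.drawMarker(im,tuple(int(round(a)) for a in u),(0,255,0),0,10)
cv2.imwrite("pics/w1.png",im)
```

```text
t 2.15 tcp [0.5992 0.1393 0.3003] gap 0.999 F [-0.2  0.2 -0.3] q6 1.62
R cols
 [[-0.0016 -0.0023 -1.    ]
 [ 0.0012 -1.      0.0023]
 [-1.     -0.0012  0.0016]]
shift mm [ 0.3 -1.7 -0.8]
[323.13497747 249.96158645]
[323.34622529 240.76824237]
[323.74208743 223.53466554]
```

View pics/w1.png

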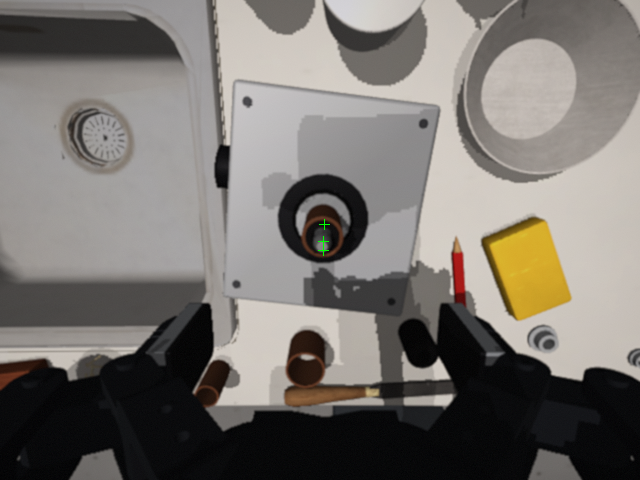

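Run:
```python
from h import *
d=pickle.load(open("w1.pkl","rb"))
im=d["image"][165:275,265:385]; cv2.imwrite("pics/w1z.png",cv2.resize(im,None,fx=5,fy=5,interpolation=cv2.INTER_CUBIC))
im=d["image"]; 
P=cloud(d); print(P[245:252,318:328,2].round(3).max(), np.round(P[190,240],4), -cam(d)[2].T@cam(d)[3])
for n,zt,tol,h in [("tip",.209,.004,22),("bob",.186,.004,22)]:
    Q=P[250-30:250+25,323-h:323+h].reshape(-1,3); Q=Q[abs(Q[:,2]-zt)<tol]; 
    print(n,len(Q),Q.mean(0).round(4),cv2.minEnclosingCircle(Q[:,:2].astype(np.float32)))
```

```text
nan [0.6285 0.2127 0.1218] [0.66629245 0.13932262 0.44360481]
tip 193 [0.6036 0.1416 0.2092] ((0.6026241779327393, 0.14143618941307068), 0.0052976892329752445)
bob 962 [0.6035 0.1418 0.1859] ((0.602584183216095, 0.14199472963809967), 0.015559731982648373)
```

View pics/w1z.png

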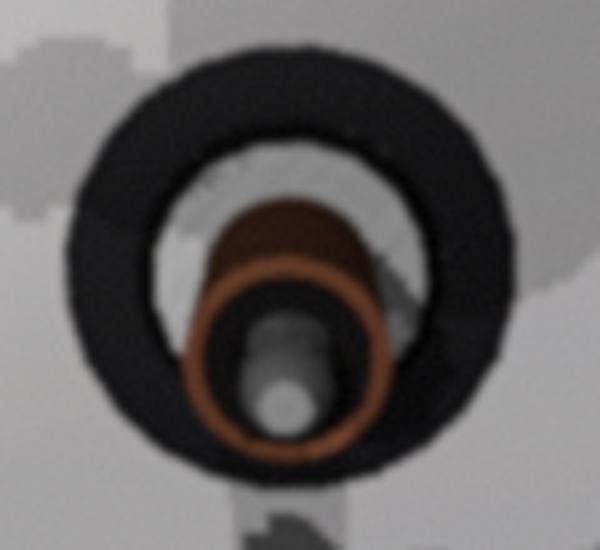

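Request:
play_rows(series=[[0.05, -0.002, -0.004, 0], [0.09, -0.002, -0.004, 0], [0.12, -0.0025, -0.004, 0], [0.14, -0.0025, -0.004, 0], [0.155, -0.0025, -0.004, 0], [0.155, -0.0025, -0.004, 0], [0.155, -0.0025, -0.004, 0]])

```text
t: 2.9
tcp_pos: [0.6033, 0.1411, 0.1458]
tool_rot: [-0.707, 0.001, 0.708, 0.002]
force: [0.4, -0.1, 0.4]
finger_gap: 0.999
```

Run:
```python
from h import *
move([.6027,.1417,.145])
d=snapshot("wrist"); cv2.imwrite("pics/w2.png",d["image"])
```

```text
t 2.9 tcp [0.6033 0.1411 0.1458] gap 0.999 F [ 0.4 -0.1  0.4] q6 1.62
R cols
 [[-0.0012 -0.0039 -1.    ]
 [ 0.0013 -1.      0.0039]
 [-1.     -0.0013  0.0012]]
shift mm [ 0.8 -0.6  0.6]
```

View pics/w2.png

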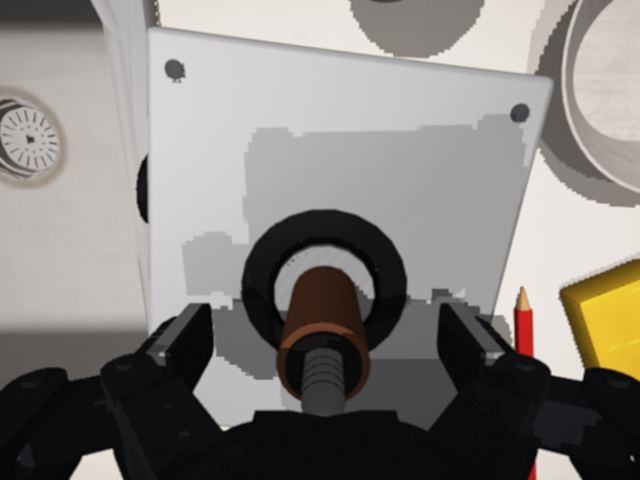

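Request:
play_rows(series=[[0, -0.0005, 0, 0], [0, -0.0005, 0, 0], [0, -0.0005, 0, 0], [0, -0.0005, 0, 0], [0, -0.0005, 0, 0], [0, -0.0005, 0, 0], [0, -0.0005, 0, 0], [0, -0.0005, 0, 0], [0, -0.0005, 0, 0], [0, -0.0005, 0, 0]], claw=0, force=40)

```text
t: 3.95
tcp_pos: [0.6041, 0.142, 0.1471]
tool_rot: [0.708, -0.001, -0.707, -0.002]
force: [-1.4, 0.6, 5.6]
finger_gap: 0.333
```

Request:
play_rows(series=[[-0.02, 0, 0, 0], [-0.04, 0, 0, 0], [-0.06, 0, 0, 0], [-0.08, 0, 0, 0], [-0.1, 0, 0, 0], [-0.12, 0, 0, 0], [-0.14, 0, 0, 0], [-0.14, 0, 0, 0], [-0.14, 0, 0, 0]])

```text
t: 4.85
tcp_pos: [0.6035, 0.1417, 0.2863]
tool_rot: [0.707, -0.001, -0.707, -0.002]
force: [-0.4, -0.1, -2.2]
finger_gap: 0.33
```

Run:
```python
from h import *
move([.5405,-.2895,.24])
d=snapshot("wrist"); cv2.imwrite("pics/w3.png",d["image"]);pickle.dump(d,open("w3.pkl","wb"))
```

```text
t 4.85 tcp [0.6035 0.1417 0.2863] gap 0.33 F [-0.4 -0.1 -2.2] q6 1.62
R cols
 [[ 4.0e-04 -3.5e-03 -1.0e+00]
 [ 1.5e-03 -1.0e+00  3.5e-03]
 [-1.0e+00 -1.5e-03 -4.0e-04]]
shift mm [ 45.6 431.5  61.5]
```

View pics/w3.png

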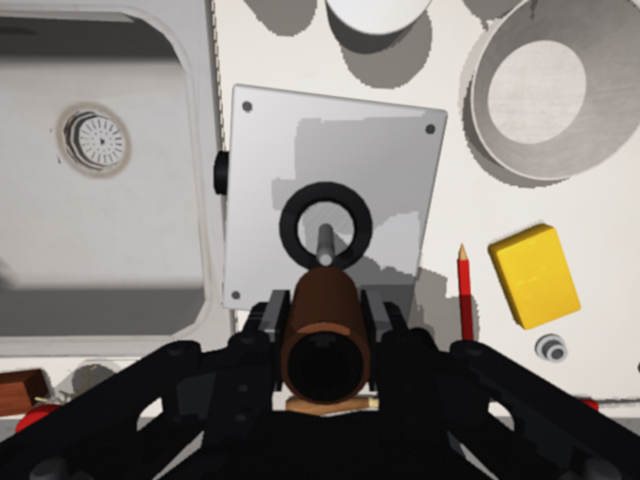

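```bash
cat >> h.py <<'E'
def top(d,uv,h,zt,tol=.004,hv=None):
    P=cloud(d); hv=hv or h; u,v=map(int,uv); Q=P[max(0,v-hv):v+hv,max(0,u-h):u+h].reshape(-1,3); Q=Q[abs(Q[:,2]-zt)<tol]
    if len(Q)<4: return len(Q)
    c,r=cv2.minEnclosingCircle(Q[:,:2].astype(np.float32)); return len(Q),np.round(Q.mean(0),4),np.round(c,4),round(r*1000,1)
E
python3 - <<'E'
from h import *
d=pickle.load(open("w3.pkl","rb"));P=cloud(d)
print(top(d,(325,255),20,.208,.004))
print(P[400:404,300:350:6,2]); print(P[325:340:4,300:350:6,2])
for z in (.320,.324,.328,.332): print(z,top(d,(324,366),45,z,.003))
E
```

```text
(230, array([0.6038, 0.1417, 0.2087]), array([0.6019, 0.1418]), 5.6)
[[0.01724354 0.32395969 0.32403978 0.32628525 0.32581612 0.32503191
  0.32609978 0.32401488 0.01429711]
 [0.02053722 0.32407829 0.322881   0.32320209 0.32583376 0.32557414
  0.32359732 0.3237208  0.01582749]
 [0.01985518 0.01892321 0.32357636 0.32334893 0.32305879 0.32363702
  0.32463072 0.0176496  0.01739448]
 [0.02048633 0.02067951 0.32398359 0.32380267 0.32318932 0.32502407
  0.32333516 0.01794622 0.01706625]]
[[0.32111491 0.32322526 0.32423354 0.32406675 0.32426523 0.32337459
  0.3238822  0.32353537 0.32136462]
 [0.32425429 0.32347261 0.32363118 0.32357521 0.32449703 0.32356607
  0.32520748 0.32429034 0.32340112]
 [0.32443545 0.32374244 0.32410458 0.32508189 0.32557614 0.32442006
  0.32391996 0.3238161  0.3243974 ]
 [0.32382304 0.32567558 0.32607096 0.32591357 0.32542202 0.32582525
  0.32688589 0.32608644 0.32443608]]
0.32 (1130, array([0.6045, 0.143 , 0.3206]), array([0.6043, 0.1422]), 18.3)
0.324 (5147, array([0.6039, 0.1425, 0.3247]), array([0.6037, 0.1435]), 17.5)
0.328 (2608, array([0.6028, 0.1421, 0.3259]), array([0.6032, 0.1434]), 16.1)
0.332 0
```

Request:
play_rows(series=[[0, 0.1, 0.013, 0], [0.01, 0.2, 0.027, 0], [0.03, 0.3, 0.04, 0], [0.04, 0.4, 0.055, 0], [0.04, 0.431, 0.059, 0], [0.04, 0.431, 0.059, 0], [0.04, 0.431, 0.059, 0], [0.04, 0.431, 0.059, 0], [0.04, 0.431, 0.059, 0], [0.04, 0.431, 0.059, 0], [0.08, 0.431, 0.059, 0], [0.11, 0.431, 0.059, 0], [0.13, 0.431, 0.059, 0], [0.13, 0.431, 0.059, 0], [0.13, 0.431, 0.059, 0], [0.13, 0.431, 0.059, 0]])

```text
t: 6.5
tcp_pos: [0.5432, -0.289, 0.156]
tool_rot: [0.707, -0.001, -0.707, -0.001]
force: [-0.3, -0.4, -0.6]
finger_gap: 0.332
```

Run:
```python
from h import *
move([.543,-.289,.155])
d=snapshot("wrist"); cv2.imwrite("pics/w4.png",d["image"]);pickle.dump(d,open("w4.pkl","wb"))
print(proj(d,[.543,-.289,.065]))
print(top(d,proj(d,[.543,-.289,.063])[0],18,.063))
d=snapshot("top");pickle.dump(d,open("top1.pkl","wb"))
```

```text
t 6.5 tcp [ 0.5432 -0.289   0.156 ] gap 0.332 F [-0.3 -0.4 -0.6] q6 0.9
R cols
 [[ 2.0e-04 -3.1e-03 -1.0e+00]
 [ 3.0e-04 -1.0e+00  3.1e-03]
 [-1.0e+00 -3.0e-04 -2.0e-04]]
shift mm [ 1.  -0.   0.2]
[[325.45650529 251.31831746]]
(222, array([ 0.5423, -0.2914,  0.0635]), array([ 0.5414, -0.2914]), 5.9)
```

View pics/w4.png

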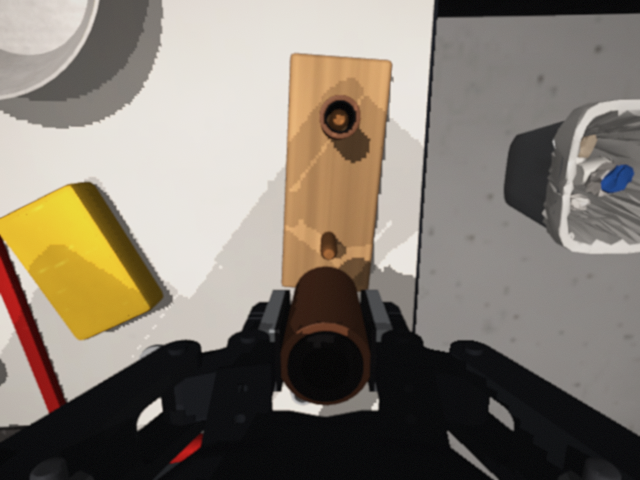

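Request:
play_rows(series=[[0.02, 0.0025, 0.0002, 0], [0.045, 0.0025, 0.0002, 0], [0.06, 0.0025, 0.0002, 0], [0.06, 0.0025, 0.0002, 0], [0.06, 0.0025, 0.0002, 0]])

```text
t: 7.1
tcp_pos: [0.5434, -0.292, 0.097]
tool_rot: [0.708, -0.001, -0.707, -0.001]
force: [1.1, 0.9, -0.9]
finger_gap: 0.333
```

Run:
```python
from h import *
move([.543,-.2914,.0433])
d=snapshot("wrist"); cv2.imwrite("pics/w5.png",d["image"]);pickle.dump(d,open("w5.pkl","wb"))
d=snapshot("scene"); pickle.dump(d,open("s5.pkl","wb"));cv2.imwrite("pics/s5.png",cv2.resize(d["image"][120:260,280:460],None,fx=4,fy=4,interpolation=cv2.INTER_CUBIC))
```

```text
t 7.1 tcp [ 0.5434 -0.292   0.097 ] gap 0.333 F [ 1.1  0.9 -0.9] q6 0.9
R cols
 [[ 1.4e-03 -3.2e-03 -1.0e+00]
 [-7.0e-04 -1.0e+00  3.2e-03]
 [-1.0e+00  7.0e-04 -1.4e-03]]
shift mm [53.7 -0.6  0.5]
```

View pics/w5.png

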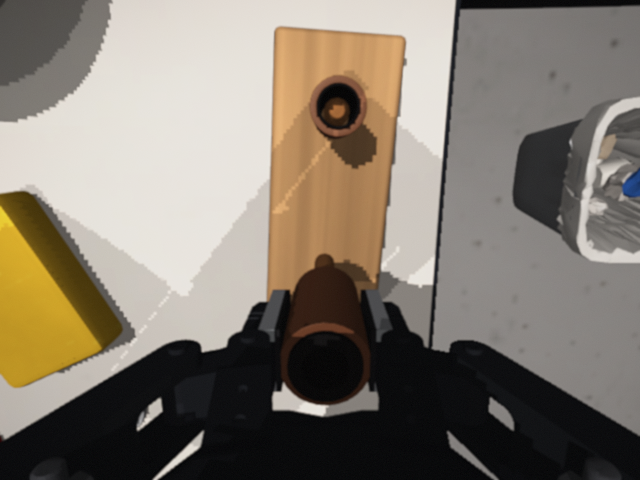

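View pics/s5.png

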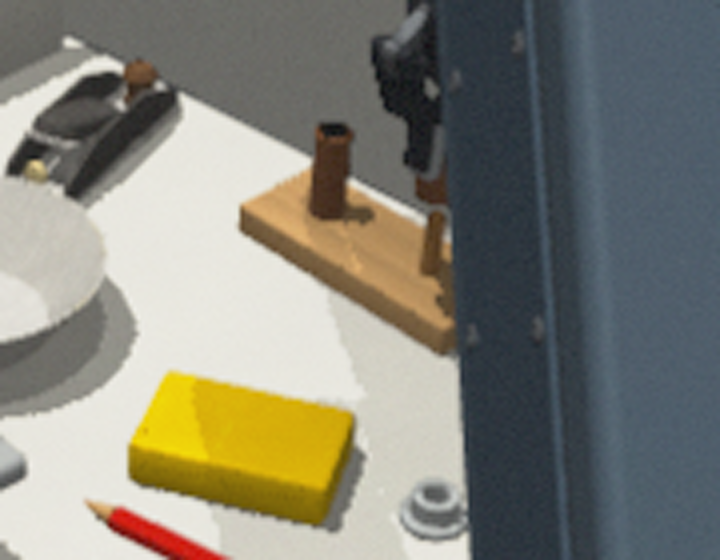

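Request:
play_rows(series=[[0.008, -0.0005, 0.0005, 0], [0.014, -0.0005, 0.0005, 0], [0.02, -0.0005, 0.0005, 0], [0.026, -0.0005, 0.0005, 0], [0.026, -0.0005, 0.0005, 0]])

```text
t: 7.7
tcp_pos: [0.5427, -0.2914, 0.0704]
tool_rot: [0.707, -0.001, -0.707, -0.001]
force: [-0.7, -0.0, 0.5]
finger_gap: 0.333
```

Request:
play_rows(series=[[0.008, 0, 0, 0], [0.016, 0, 0, 0], [0.022, 0, 0, 0], [0.025, 0, 0, 0], [0.025, 0, 0, 0]])

```text
t: 8.2
tcp_pos: [0.5425, -0.2912, 0.0447]
tool_rot: [-0.707, 0.001, 0.707, 0.001]
force: [0.0, 0.7, -0.9]
finger_gap: 0.338
```

Request:
play_rows(series=[[0.0015, 0, 0, 0], [0.002, 0, 0, 0], [0.002, 0, 0, 0]])

```text
t: 8.5
tcp_pos: [0.5427, -0.2914, 0.0432]
tool_rot: [0.707, -0.001, -0.707, -0.001]
force: [0.8, -0.9, 1.5]
finger_gap: 0.335
```

Request:
play_rows(series=[[0, 0, 0, 0], [0, 0, 0, 0], [0, 0, 0, 0], [0, 0, 0, 0], [-0.005, 0, 0, 0], [-0.03, 0, 0, 0], [-0.07, 0, 0, 0], [-0.11, 0, 0, 0], [-0.11, 0, 0, 0]], claw=65)

```text
t: 9.4
tcp_pos: [0.5461, -0.2939, 0.1595]
tool_rot: [0.711, -0.004, -0.703, 0.002]
force: [0.9, -0.5, 0.4]
finger_gap: 0.65
```

Run:
```python
from h import *
move([.543,-.289,.155])
d=snapshot("wrist"); cv2.imwrite("pics/w6.png",d["image"]);pickle.dump(d,open("w6.pkl","wb"))
print(top(d,proj(d,[.5414,-.291,.082])[0],26,.082))
```

```text
t 9.4 tcp [ 0.5461 -0.2939  0.1595] gap 0.65 F [ 0.9 -0.5  0.4] q6 0.9
R cols
 [[ 0.0107 -0.003  -0.9999]
 [-0.0081 -1.      0.003 ]
 [-0.9999  0.0081 -0.0107]]
shift mm [ 4.5 -4.9  3.1]
(1400, array([ 0.5419, -0.2911,  0.0818]), array([ 0.5411, -0.2911]), 15.4)
```

View pics/w6.png

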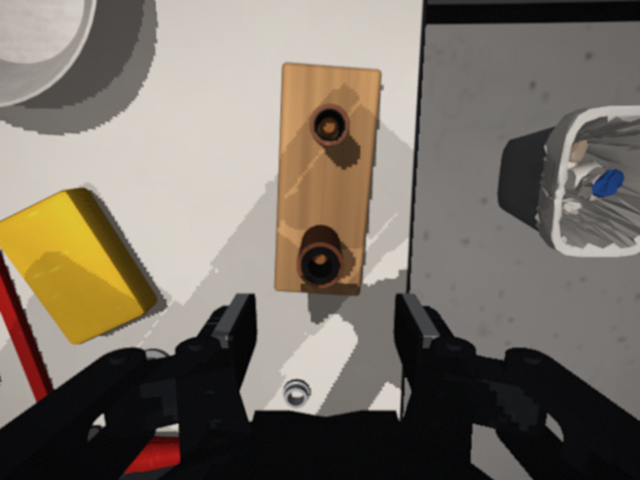

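Run:
```python
from h import *
for i in range(5): snapshot("wrist"); print(np.round(manip.sense()["tcp_pos"],4),np.round(st()[2][:,0],4))
move([.433,.0274,.19])
```

```text
[ 0.5431 -0.2917  0.1547] [ 0.0028 -0.0019 -1.    ]
[ 0.5422 -0.291   0.1532] [ 2.e-04  1.e-04 -1.e+00]
[ 0.5418 -0.2907  0.1522] [-0.0013  0.0014 -1.    ]
[ 0.5417 -0.2906  0.1518] [-0.0019  0.0019 -1.    ]
[ 0.5417 -0.2906  0.1515] [-0.0021  0.0021 -1.    ]
t 9.7 tcp [ 0.5417 -0.2906  0.1515] gap 0.653 F [-0.7 -0.9  0.2] q6 0.9
R cols
 [[-0.0021 -0.0032 -1.    ]
 [ 0.0021 -1.      0.0032]
 [-1.     -0.0021  0.0021]]
shift mm [ -37.6 -317.7  109.8]
```

Request:
play_rows(series=[[-0.01, -0.05, 0.017, 0], [-0.01, -0.1, 0.035, 0], [-0.01, -0.15, 0.052, 0], [-0.01, -0.2, 0.07, 0], [-0.01, -0.25, 0.087, 0], [0, -0.29, 0.1, 0], [0.002, -0.318, 0.11, 0], [0.002, -0.318, 0.11, 0], [0.002, -0.318, 0.11, 0], [0.002, -0.318, 0.11, 0]], claw=100)

```text
t: 10.7
tcp_pos: [0.4337, 0.0269, 0.1502]
tool_rot: [-0.707, 0.001, 0.708, 0.002]
force: [0.9, -0.4, -0.4]
finger_gap: 0.999
```

Run:
```python
from h import *
d=snapshot("wrist"); cv2.imwrite("pics/w7.png",d["image"]);pickle.dump(d,open("w7.pkl","wb"))
move([.433,.027,.15]); c=proj(d,[.433,.027,.06])[0]; print(c)
print(top(d,c,40,.059))
```

```text
t 10.75 tcp [0.4338 0.0266 0.1503] gap 1.0 F [ 0.3 -1.4  0.3] q6 1.38
R cols
 [[-0.0012 -0.0047 -1.    ]
 [ 0.0017 -1.      0.0047]
 [-1.     -0.0017  0.0012]]
shift mm [ 0.3 -0.4  0.8]
[325.59941191 252.26460474]
(2165, array([0.432 , 0.0269, 0.0597]), array([0.4306, 0.027 ]), 19.5)
```

View pics/w7.png

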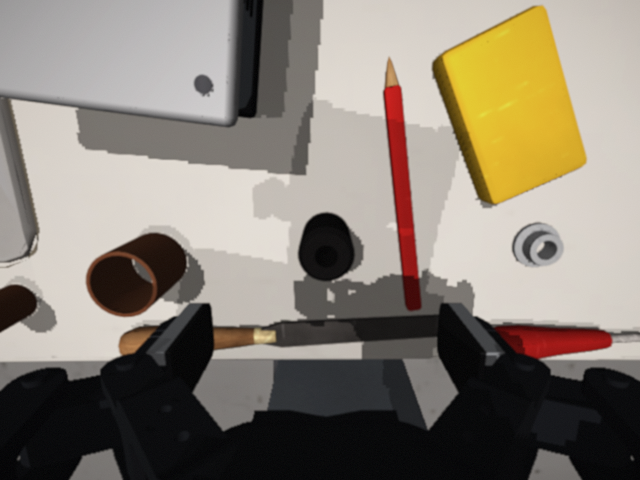

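Request:
play_rows(series=[[0.04, -0.0005, 0.0017, 0], [0.08, -0.0005, 0.0017, 0], [0.105, -0.0005, 0.0017, 0], [0.12, -0.0003, 0.0017, 0], [0.128, -0.0003, 0.0017, 0], [0.128, -0.0003, 0.0017, 0], [0.128, -0.0003, 0.0017, 0], [0.128, -0.0003, 0.0017, 0]], claw=70)

```text
t: 11.55
tcp_pos: [0.4327, 0.0268, 0.0231]
tool_rot: [0.707, -0.001, -0.707, -0.002]
force: [-0.3, -0.2, 0.7]
finger_gap: 0.701
```

Request:
play_rows(series=[[0, 0, 0, 0], [0, 0, 0, 0], [0, 0, 0, 0], [0, 0, 0, 0], [0, 0, 0, 0], [0, 0, 0, 0], [0, 0, 0, 0], [0, 0, 0, 0]], claw=0, force=45)

```text
t: 12.35
tcp_pos: [0.4334, 0.0266, 0.0241]
tool_rot: [0.708, -0.001, -0.706, -0.002]
force: [-0.6, -1.4, 5.6]
finger_gap: 0.423
```

Request:
play_rows(series=[[-0.02, 0, 0, 0], [-0.05, 0, 0, 0], [-0.1, 0, 0, 0], [-0.15, 0, 0, 0], [-0.2, 0, 0, 0], [-0.24, 0, 0, 0], [-0.265, 0, 0, 0], [-0.265, 0, 0, 0], [-0.265, 0, 0, 0], [-0.265, 0, 0, 0]])

```text
t: 13.35
tcp_pos: [0.4312, 0.0268, 0.2877]
tool_rot: [-0.707, 0.001, 0.707, 0.002]
force: [0.0, 0.1, -1.2]
finger_gap: 0.425
```

Run:
```python
from h import *
d=snapshot("wrist"); cv2.imwrite("pics/w8.png",d["image"]);pickle.dump(d,open("w8.pkl","wb"))
move([.603,.1418,.295])
```

```text
t 13.4 tcp [0.4312 0.0267 0.2875] gap 0.426 F [ 0.2  0.1 -0.5] q6 1.38
R cols
 [[-0.001  -0.0044 -1.    ]
 [ 0.0014 -1.      0.0044]
 [-1.     -0.0014  0.001 ]]
shift mm [  -7.5 -115.8 -171.2]
```

View pics/w8.png

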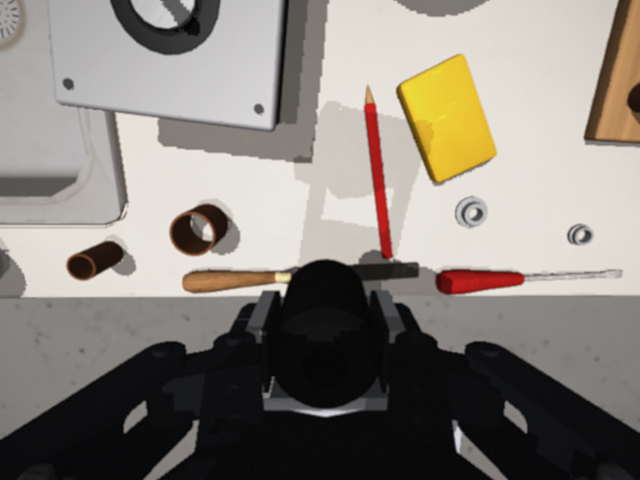

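Request:
play_rows(series=[[-0.01, -0.025, -0.035, 0], [-0.017, -0.05, -0.074, 0], [-0.017, -0.08, -0.118, 0], [-0.017, -0.105, -0.155, 0], [-0.017, -0.116, -0.172, 0], [-0.017, -0.116, -0.172, 0], [-0.017, -0.116, -0.172, 0], [-0.017, -0.116, -0.172, 0], [-0.017, -0.116, -0.172, 0]])

```text
t: 14.3
tcp_pos: [0.6027, 0.1412, 0.3042]
tool_rot: [-0.706, 0.001, 0.708, 0.002]
force: [0.2, -0.8, -0.8]
finger_gap: 0.426
```

Run:
```python
from h import *
d=snapshot("wrist"); cv2.imwrite("pics/w9.png",d["image"]);pickle.dump(d,open("w9.pkl","wb"))
move([.603,.1418,.305])
print("tip",top(d,proj(d,[.602,.1418,.208])[0],18,.208))
P=cloud(d); print(np.round(P[270:400:10,325,2],3))
zt=.341
for z in (.334,.338,.342,.346): print(z,top(d,(325,350),60,z,.002))
```

```text
t 14.35 tcp [0.6029 0.1413 0.3045] gap 0.426 F [ 0.5  0.1 -1.5] q6 1.63
R cols
 [[-0.0017 -0.0054 -1.    ]
 [ 0.0013 -1.      0.0054]
 [-1.     -0.0013  0.0017]]
shift mm [-0.5 -0.5 -0.1]
tip (202, array([0.6037, 0.1416, 0.2088]), array([0.6022, 0.1417]), 5.6)
[0.297 0.31  0.321 0.33  0.335 0.34  0.342 0.341 0.317 0.325 0.331 0.336
 0.34 ]
0.334 (1085, array([0.6082, 0.1417, 0.3342]), array([0.6043, 0.1418]), 22.6)
0.338 (2887, array([0.6066, 0.1415, 0.3383]), array([0.6039, 0.1416]), 22.1)
0.342 (5306, array([0.601 , 0.1416, 0.341 ]), array([0.6033, 0.1417]), 21.9)
0.346 (42, array([0.6014, 0.1495, 0.3443]), array([0.602 , 0.1417]), 20.8)
```

View pics/w9.png

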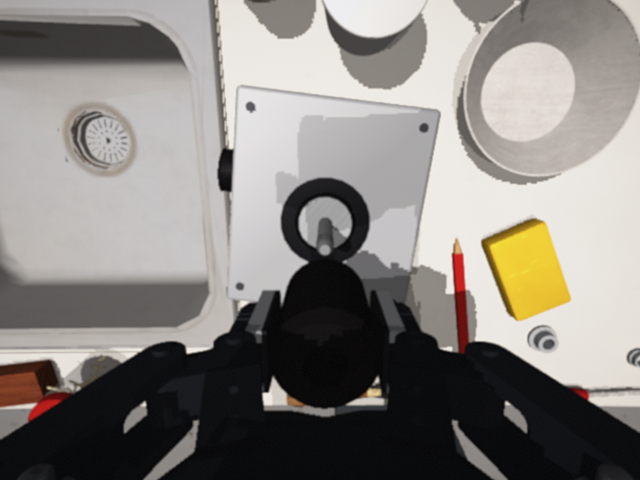

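```bash
cat >> h.py <<'E'
def cyl(d,z0,z1,u0,u1,v0,v1,r):
    P=cloud(d)[v0:v1,u0:u1].reshape(-1,3); P=P[(P[:,2]>z0)&(P[:,2]<z1)]
    c,s=fitc(P[:,:2],r); return len(P),np.round(c,4),round(s*1000,2)
E
python3 - <<'E'
from h import *
d=pickle.load(open("w9.pkl","rb"))
for a,b in ((.295,.31),(.31,.325),(.325,.334)): print("drum",cyl(d,a,b,285,368,255,345,.019))
for a,b in ((.14,.17),(.17,.2)): print("spindle",cyl(d,a,b,310,340,200,262,.006))
d=pickle.load(open("w3.pkl","rb"))
print("bob",cyl(d,.28,.318,298,350,262,345,.015));print("spindle",cyl(d,.14,.2,310,340,200,262,.006))
d=pickle.load(open("w4.pkl","rb"))
print("bob",cyl(d,.15,.188,298,350,262,345,.015));print("peg",cyl(d,.028,.058,310,345,225,262,.006))
E
```

```text
drum (897, array([0.5995, 0.1415]), np.float64(0.18))
drum (1139, array([0.5996, 0.1415]), np.float64(0.2))
drum (841, array([0.5996, 0.1415]), np.float64(0.22))
spindle (123, array([0.6028, 0.1416]), np.float64(0.33))
spindle (147, array([0.6023, 0.1416]), np.float64(0.15))
bob (1974, array([0.602, 0.142]), np.float64(0.22))
spindle (320, array([0.6023, 0.1416]), np.float64(0.19))
bob (1980, array([ 0.5415, -0.2888]), np.float64(0.23))
peg (160, array([ 0.5408, -0.2914]), np.float64(0.15))
```

Request:
play_rows(series=[[0.02, 0, -0.003, 0], [0.045, 0, -0.003, 0], [0.06, 0, -0.003, 0], [0.065, 0, -0.003, 0], [0.065, 0, -0.003, 0], [0.065, 0, -0.003, 0]])

```text
t: 14.95
tcp_pos: [0.6064, 0.1412, 0.2407]
tool_rot: [0.707, -0.001, -0.707, -0.002]
force: [-0.0, 0.4, -0.5]
finger_gap: 0.423
```

Run:
```python
from h import *
d=snapshot("wrist"); pickle.dump(d,open("w10.pkl","wb"))
s,p,R=st(); move([.6057,.1413,.1495])
z=p[2]
for a,b in ((-.009,.01),(.01,.028)): print("drum",cyl(d,z+a,z+b,285,368,255,345,.019))
for a,b in ((.14,.17),(.17,.2),(.14,.2)): print("spindle",cyl(d,a,b,310,340,200,265,.006))
cv2.imwrite("pics/w10.png",d["image"])
```

```text
t 15.0 tcp [0.6065 0.1412 0.2409] gap 0.428 F [ 0.6  0.4 -1.3] q6 1.62
R cols
 [[ 9.0e-04 -5.5e-03 -1.0e+00]
 [ 1.4e-03 -1.0e+00  5.5e-03]
 [-1.0e+00 -1.4e-03 -9.0e-04]]
shift mm [91.4  0.1  0.9]
drum (1190, array([0.6032, 0.1415]), np.float64(0.2))
drum (1503, array([0.6033, 0.1415]), np.float64(0.22))
spindle (221, array([0.6023, 0.1417]), np.float64(0.14))
spindle (16, array([0.6138, 0.1418]), np.float64(0.56))
spindle (237, array([0.6023, 0.1417]), np.float64(0.15))
```

View pics/w10.png

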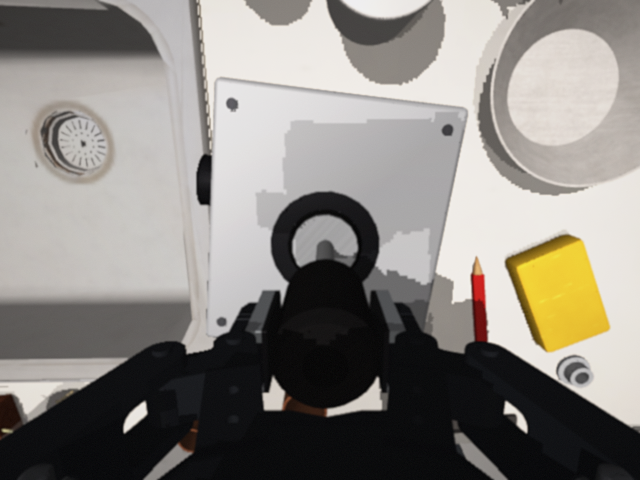

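Request:
play_rows(series=[[0.005, 0, 0.0008, 0], [0.012, 0, 0.0008, 0], [0.02, 0, 0.0008, 0], [0.028, 0, 0.0008, 0], [0.032, 0, 0.0008, 0], [0.032, 0, 0.0008, 0]])

```text
t: 15.6
tcp_pos: [0.6051, 0.1413, 0.2076]
tool_rot: [-0.707, 0.001, 0.708, 0.002]
force: [-0.4, -0.3, -1.9]
finger_gap: 0.422
```

Engaged with no contact force; continue down.

Request:
play_rows(series=[[0.008, 0, -0.0003, 0], [0.018, 0, -0.0003, 0], [0.028, 0, -0.0003, 0], [0.038, 0, -0.0003, 0], [0.046, 0, -0.0003, 0], [0.05, 0, -0.0003, 0], [0.05, 0, -0.0003, 0]])

```text
t: 16.3
tcp_pos: [0.6049, 0.1413, 0.1567]
tool_rot: [-0.706, 0.002, 0.708, 0.002]
force: [0.0, -0.7, -2.1]
finger_gap: 0.425
```

Request:
play_rows(series=[[0.003, 0, 0, 0], [0.006, 0, 0, 0], [0.0075, 0, 0, 0], [0.0085, 0, 0, 0], [0.0085, 0, 0, 0]])

```text
t: 16.8
tcp_pos: [0.6051, 0.1413, 0.1502]
tool_rot: [-0.706, 0.001, 0.708, 0.002]
force: [-3.4, -1.4, 7.7]
finger_gap: 0.424
```

Request:
play_rows(series=[[0, 0, 0, 0], [0, 0, 0, 0], [0, 0, 0, 0], [0, 0, 0, 0], [0, 0, 0, 0], [-0.005, 0, 0, 0], [-0.03, 0, 0, 0], [-0.07, 0, 0, 0], [-0.11, 0, 0, 0], [-0.13, 0, 0, 0], [-0.13, 0, 0, 0], [-0.13, 0, 0, 0], [-0.13, 0, 0, 0]], claw=65)

```text
t: 18.1
tcp_pos: [0.6042, 0.1411, 0.2784]
tool_rot: [-0.705, 0.002, 0.709, 0.002]
force: [-0.3, 0.5, 0.3]
finger_gap: 0.647
```

Run:
```python
from h import *
d=snapshot("wrist"); pickle.dump(d,open("w11.pkl","wb"));cv2.imwrite("pics/w11.png",d["image"])
move([.4125,.165,.145])
print("spindle tip",top(d,proj(d,[.602,.1418,.208])[0],18,.208))
c=proj(d,[.602,.1418,.186])[0]; print(c,top(d,c,40,.186))
c=c.astype(int);print("drum",cyl(d,.13,.178,c[0]-35,c[0]+35,c[1]-70,c[1]+20,.019))
```

```text
t 18.15 tcp [0.6042 0.1411 0.2782] gap 0.649 F [-0.5 -0.3  0.5] q6 1.62
R cols
 [[-5.7e-03 -5.3e-03 -1.0e+00]
 [ 9.0e-04 -1.0e+00  5.3e-03]
 [-1.0e+00 -9.0e-04  5.8e-03]]
shift mm [134.4 -22.8 191.1]
spindle tip (253, array([0.6039, 0.1417, 0.2087]), array([0.6025, 0.1415]), 5.8)
[324.57005717 252.93286179] (1979, array([0.6042, 0.1416, 0.1859]), array([0.6023, 0.1417]), 19.4)
drum (593, array([0.6024, 0.1415]), np.float64(2.19))
```

View pics/w11.png

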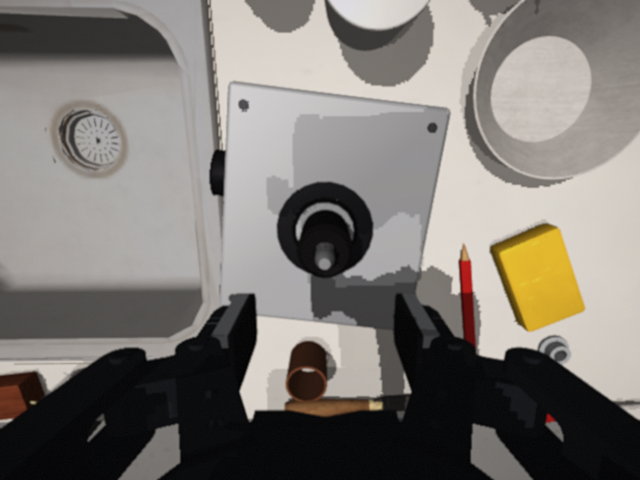

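Request:
play_rows(series=[[0, -0.005, 0.04, 0], [0, -0.01, 0.09, 0], [0, -0.017, 0.14, 0], [0.02, -0.023, 0.18, 0], [0.06, -0.023, 0.191, 0], [0.1, -0.023, 0.191, 0], [0.13, -0.023, 0.191, 0], [0.134, -0.023, 0.191, 0], [0.134, -0.023, 0.191, 0], [0.134, -0.023, 0.191, 0], [0.134, -0.023, 0.191, 0]], claw=85)

```text
t: 19.25
tcp_pos: [0.4137, 0.1654, 0.1466]
tool_rot: [-0.706, 0.001, 0.708, 0.002]
force: [-0.0, 0.4, 0.2]
finger_gap: 0.853
```

Run:
```python
from h import *
d=snapshot("wrist"); pickle.dump(d,open("w12.pkl","wb"));cv2.imwrite("pics/w12.png",d["image"])
c=proj(d,[.411,.165,.057])[0]; print(c,top(d,c,50,.057))
c=c.astype(int);print("slv",cyl(d,.01,.05,c[0]-45,c[0]+45,c[1]-80,c[1]-5,.0235))
move([.412,.165,.023])
```

```text
[326.27417777 255.38260045] (1171, array([0.41  , 0.1645, 0.0572]), array([0.4098, 0.1641]), 24.1)
slv (626, array([0.4103, 0.1641]), np.float64(0.83))
t 19.3 tcp [0.4137 0.1654 0.1466] gap 0.851 F [ 0.2  0.  -0.1] q6 1.7
R cols
 [[-0.0027 -0.0054 -1.    ]
 [ 0.0013 -1.      0.0054]
 [-1.     -0.0013  0.0027]]
shift mm [123.6   0.5   1.3]
```

View pics/w12.png

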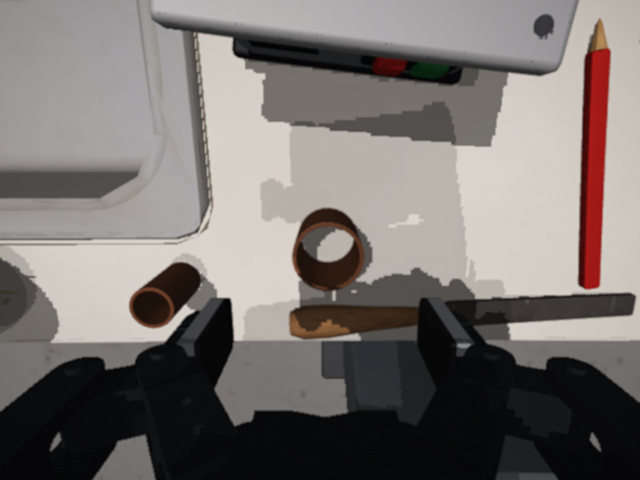

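Request:
play_rows(series=[[0.04, 0.0014, 0.0019, 0], [0.08, 0.0014, 0.0019, 0], [0.105, 0.0014, 0.0019, 0], [0.12, 0.0014, 0.0019, 0], [0.1255, 0.0014, 0.0019, 0], [0.1255, 0.0014, 0.0019, 0], [0.1255, 0.0014, 0.0019, 0], [0.1255, 0.0014, 0.0019, 0]])

```text
t: 20.1
tcp_pos: [0.4122, 0.1643, 0.0221]
tool_rot: [-0.707, 0.001, 0.707, 0.002]
force: [0.8, -0.5, 1.3]
finger_gap: 0.852
```

Request:
play_rows(series=[[0, 0, 0, 0], [0, 0, 0, 0], [0, 0, 0, 0], [0, 0, 0, 0], [0, 0, 0, 0], [0, 0, 0, 0], [0, 0, 0, 0], [0, 0, 0, 0]], claw=0, force=40)

```text
t: 20.9
tcp_pos: [0.4128, 0.1644, 0.0231]
tool_rot: [0.708, -0.001, -0.707, -0.003]
force: [1.0, -0.1, 7.2]
finger_gap: 0.544
```

Request:
play_rows(series=[[-0.02, 0, 0, 0], [-0.05, 0, 0, 0], [-0.1, 0, 0, 0], [-0.15, 0, 0, 0], [-0.2, 0, 0, 0], [-0.25, 0, 0, 0], [-0.29, 0, 0, 0], [-0.29, 0, 0, 0], [-0.29, 0, 0, 0], [-0.29, 0, 0, 0], [-0.29, 0, 0, 0]])

```text
t: 22.0
tcp_pos: [0.4111, 0.1637, 0.3114]
tool_rot: [-0.706, 0.001, 0.708, 0.003]
force: [1.7, 0.1, -0.4]
finger_gap: 0.542
```

Run:
```python
from h import *
d=snapshot("wrist"); cv2.imwrite("pics/w13.png",d["image"]);pickle.dump(d,open("w13.pkl","wb"))
s,p,R=st(); z=p[2]
print(cyl(d,z-.008,z+.03,280,372,230,350,.0235))
move([.604,.1418,.31])
```

```text
(3545, array([0.4082, 0.164 ]), np.float64(0.98))
t 22.05 tcp [0.4113 0.1637 0.3114] gap 0.548 F [-0.2  0.3 -0.5] q6 1.7
R cols
 [[-0.0024 -0.0056 -1.    ]
 [ 0.0015 -1.      0.0056]
 [-1.     -0.0015  0.0024]]
shift mm [   0.9   20.8 -192.9]
```

View pics/w13.png

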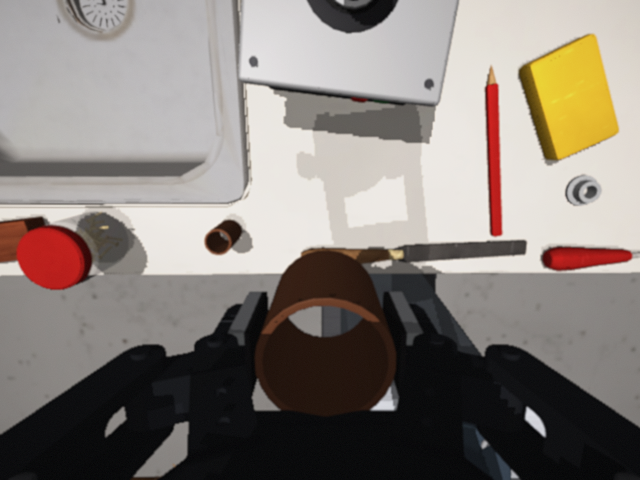

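Request:
play_rows(series=[[-0.009, 0.005, -0.04, 0], [-0.009, 0.01, -0.085, 0], [-0.009, 0.015, -0.135, 0], [-0.009, 0.02, -0.175, 0], [-0.009, 0.0208, -0.194, 0], [-0.009, 0.0208, -0.194, 0], [-0.009, 0.0208, -0.194, 0], [-0.009, 0.0208, -0.194, 0], [-0.009, 0.0208, -0.194, 0]])

```text
t: 22.95
tcp_pos: [0.6039, 0.1421, 0.32]
tool_rot: [-0.706, 0.001, 0.708, 0.002]
force: [-0.4, 0.5, -0.2]
finger_gap: 0.542
```

```bash
cat > sv.py <<'E'
from h import *
import sys
n=sys.argv[1]
d=snapshot("wrist"); cv2.imwrite(f"pics/{n}.png",d["image"]);pickle.dump(d,open(n+".pkl","wb"))
s,p,R=st(); z=p[2]
# side surface seen from camera: outer points only -> keep points in front (larger x)
P=cloud(d)[225:345,270:382].reshape(-1,3); P=P[(P[:,2]>z-.018)&(P[:,2]<z+.03)&(P[:,0]>p[0]+.008)]
print("slv",len(P),fitc(P[:,:2],.0235))
c=proj(d,[.602,.1418,.208])[0]; print("tip",c,top(d,c,18,.208))
c=proj(d,[.602,.1418,.186])[0]; print("drumtop",c,top(d,c,36,.186))
move([.604,.1418,.32])
E
python3 sv.py w14
```

```text
slv 3846 (array([0.60086183, 0.14243778]), np.float64(0.00019452693034648847))
tip [326.19692031 245.04295191] (179, array([0.6036, 0.1416, 0.2087]), array([0.6027, 0.1416]), 5.6)
drumtop [326.15691334 237.51661153] (1293, array([0.6066, 0.1414, 0.1859]), array([0.6027, 0.1417]), 19.2)
t 23.0 tcp [0.6041 0.1421 0.3203] gap 0.539 F [-0.8  0.6  0.3] q6 1.63
R cols
 [[-0.0026 -0.005  -1.    ]
 [ 0.0015 -1.      0.005 ]
 [-1.     -0.0014  0.0026]]
shift mm [0.3 0.3 0.1]
```

View pics/w14.png

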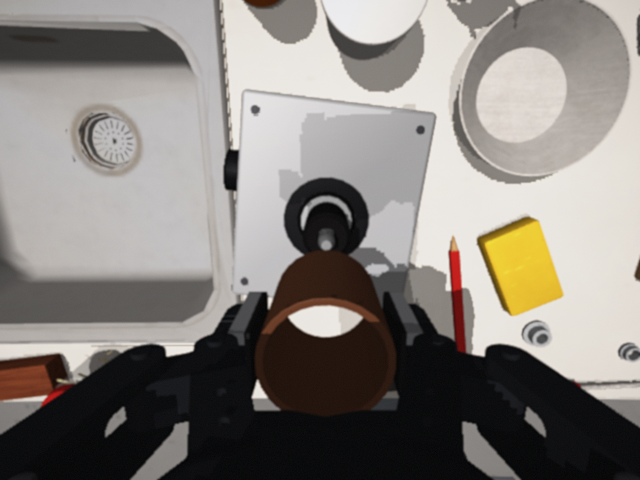

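Request:
play_rows(series=[[0.03, 0.0009, -0.0018, 0], [0.06, 0.0009, -0.0018, 0], [0.08, 0.001, -0.0019, 0], [0.095, 0.001, -0.0019, 0], [0.1, 0.001, -0.0019, 0], [0.1, 0.001, -0.0019, 0], [0.1, 0.001, -0.0019, 0], [0.1, 0.001, -0.0019, 0]])

```text
t: 23.8
tcp_pos: [0.6065, 0.1414, 0.2216]
tool_rot: [-0.707, 0.001, 0.707, 0.002]
force: [0.1, 0.8, -0.4]
finger_gap: 0.546
```

```bash
python3 sv.py w15
```

```text
slv 3816 (array([0.60338445, 0.14166471]), np.float64(0.00018354406621878735))
tip [324.84705087 307.12092714] (154, array([0.6016, 0.1419, 0.2104]), array([0.6009, 0.1417]), 5.2)
drumtop [324.94362016 289.11695303] (298, array([0.5884, 0.1417, 0.1859]), array([0.588 , 0.1418]), 12.9)
t 23.85 tcp [0.6064 0.1413 0.2215] gap 0.538 F [-0.6  0.1 -0.4] q6 1.62
R cols
 [[-2.0e-04 -5.0e-03 -1.0e+00]
 [ 1.6e-03 -1.0e+00  5.0e-03]
 [-1.0e+00 -1.6e-03  2.0e-04]]
shift mm [-98.5  -0.6   2.4]
```

View pics/w15.png

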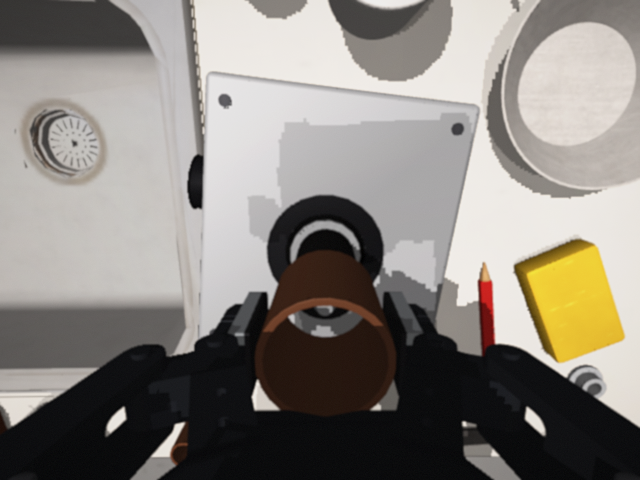

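Request:
play_rows(series=[[0.005, 0.0001, 0.0009, 0], [0.01, 0.0001, 0.0009, 0], [0.016, 0.0001, 0.0009, 0], [0.022, 0.0001, 0.0009, 0], [0.028, 0.0001, 0.0009, 0], [0.03, 0.0001, 0.0009, 0], [0.03, 0.0001, 0.0009, 0]])

```text
t: 24.55
tcp_pos: [0.6052, 0.1413, 0.1908]
tool_rot: [-0.707, 0.001, 0.708, 0.002]
force: [0.9, -0.2, -0.7]
finger_gap: 0.542
```

Request:
play_rows(series=[[0.008, 0, 0, 0], [0.016, 0, 0, 0], [0.024, 0, 0, 0], [0.032, 0, 0, 0], [0.037, 0, 0, 0], [0.037, 0, 0, 0]])

```text
t: 25.15
tcp_pos: [0.6045, 0.1413, 0.1526]
tool_rot: [-0.706, 0.001, 0.708, 0.002]
force: [-1.0, 0.1, -0.1]
finger_gap: 0.544
```

Request:
play_rows(series=[[0.002, 0, -0.0005, 0], [0.004, 0, -0.0005, 0], [0.0055, 0, -0.0005, 0], [0.0055, 0, -0.0005, 0]])

```text
t: 25.55
tcp_pos: [0.6053, 0.1413, 0.1491]
tool_rot: [-0.706, 0.001, 0.708, 0.002]
force: [-2.0, 0.7, 8.5]
finger_gap: 0.543
```

Request:
play_rows(series=[[0, 0, 0, 0], [0, 0, 0, 0], [0, 0, 0, 0], [0, 0, 0, 0], [0, 0, 0, 0], [-0.005, 0, 0, 0], [-0.03, 0, 0, 0], [-0.07, 0, 0, 0], [-0.11, 0, 0, 0], [-0.14, 0, 0, 0], [-0.14, 0, 0, 0], [-0.14, 0, 0, 0], [-0.14, 0, 0, 0]], claw=75)

```text
t: 26.85
tcp_pos: [0.6046, 0.141, 0.2878]
tool_rot: [-0.705, 0.001, 0.709, 0.002]
force: [-0.5, 0.5, -0.6]
finger_gap: 0.751
```

Run:
```python
from h import *
d=snapshot("wrist"); pickle.dump(d,open("w16.pkl","wb"));cv2.imwrite("pics/w16.png",d["image"])
move([.422,-.14,.108])
print("spindle tip",top(d,proj(d,[.602,.1418,.208])[0],18,.208))
c=proj(d,[.602,.1418,.183])[0]; print(c,top(d,c,40,.183,.005))
```

```text
t 26.9 tcp [0.6046 0.141  0.2874] gap 0.75 F [-0.2  0.4 -0.1] q6 1.62
R cols
 [[-0.0057 -0.0049 -1.    ]
 [ 0.0012 -1.      0.0049]
 [-1.     -0.0011  0.0057]]
shift mm [180.1 282.1 180.2]
spindle tip (232, array([0.6038, 0.1416, 0.2087]), array([0.6024, 0.1418]), 5.6)
[324.57399523 248.48106935] (2998, array([0.6038, 0.1417, 0.1846]), array([0.6023, 0.1415]), 24.2)
```

View pics/w16.png

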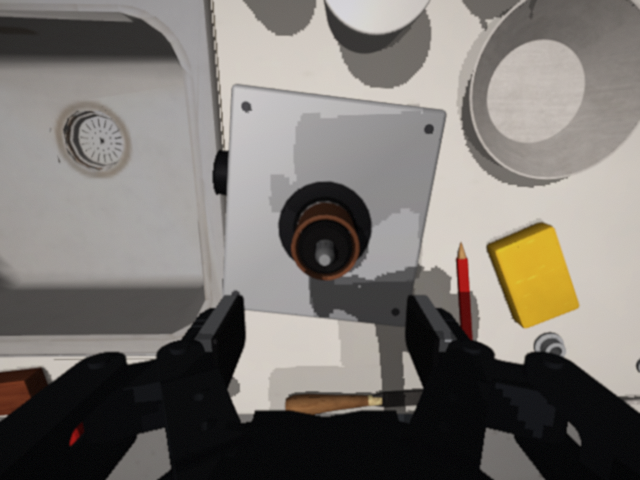

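Request:
play_rows(series=[[0, 0.05, 0.03, 0], [0, 0.1, 0.063, 0], [0, 0.15, 0.095, 0], [0.02, 0.2, 0.127, 0], [0.05, 0.25, 0.16, 0], [0.09, 0.282, 0.18, 0], [0.14, 0.282, 0.18, 0], [0.17, 0.282, 0.18, 0], [0.18, 0.282, 0.18, 0], [0.18, 0.282, 0.18, 0], [0.18, 0.282, 0.18, 0], [0.18, 0.282, 0.18, 0]], claw=60)

```text
t: 28.1
tcp_pos: [0.4233, -0.14, 0.1092]
tool_rot: [-0.706, 0.001, 0.708, 0.001]
force: [-0.2, 0.8, 2.1]
finger_gap: 0.602
```

Run:
```python
from h import *
d=snapshot("wrist"); pickle.dump(d,open("w17.pkl","wb"));cv2.imwrite("pics/w17.png",d["image"])
move([.4235,-.14,.006])
c=proj(d,[.422,-.14,.018])[0]; print(c,top(d,c,40,.018,.003),top(d,c,45,.018,.002))
```

```text
t 28.15 tcp [ 0.4235 -0.14    0.1096] gap 0.598 F [0.5 0.4 0.1] q6 1.01
R cols
 [[-2.8e-03 -3.8e-03 -1.0e+00]
 [-7.0e-04 -1.0e+00  3.8e-03]
 [-1.0e+00  7.0e-04  2.8e-03]]
shift mm [ 1.036e+02 -1.000e-01 -3.000e-01]
[325.51758172 252.35185583] (771, array([ 0.4224, -0.1408,  0.0186]), array([ 0.422 , -0.1409]), 12.7) (705, array([ 0.4223, -0.1408,  0.0186]), array([ 0.422 , -0.1409]), 12.7)
```

View pics/w17.png

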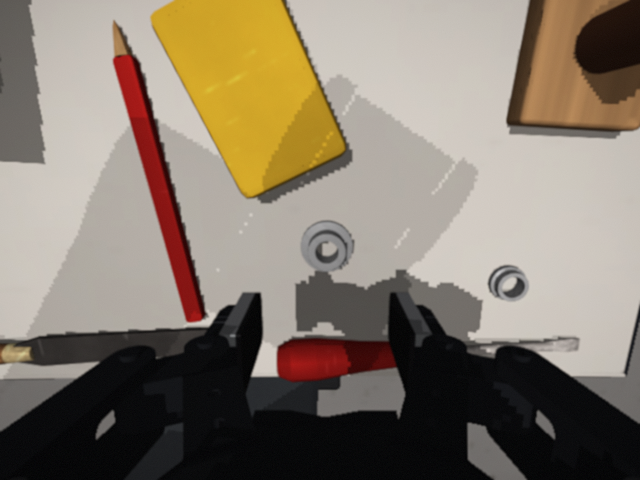

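Request:
play_rows(series=[[0.03, 0.0008, -0.0003, 0], [0.06, 0.0008, -0.0003, 0], [0.085, 0.0008, -0.0003, 0], [0.097, 0.0008, -0.0003, 0], [0.1035, 0.0008, -0.0003, 0], [0.1035, 0.0008, -0.0003, 0], [0.1035, 0.0008, -0.0003, 0], [0.1035, 0.0008, -0.0003, 0]])

```text
t: 28.95
tcp_pos: [0.4243, -0.1412, 0.0071]
tool_rot: [-0.707, 0.002, 0.707, 0.001]
force: [-0.2, 0.1, 0.1]
finger_gap: 0.604
```

Run:
```python
from h import *
d=snapshot("wrist"); cv2.imwrite("pics/w18.png",d["image"])
move([.4235,-.1409,.006])
```

```text
t 29.0 tcp [ 0.4241 -0.1412  0.007 ] gap 0.6 F [1.5 0.9 0.4] q6 1.01
R cols
 [[-0.001  -0.0036 -1.    ]
 [-0.0018 -1.      0.0037]
 [-1.      0.0018  0.001 ]]
shift mm [ 1.  -0.3  0.6]
```

View pics/w18.png

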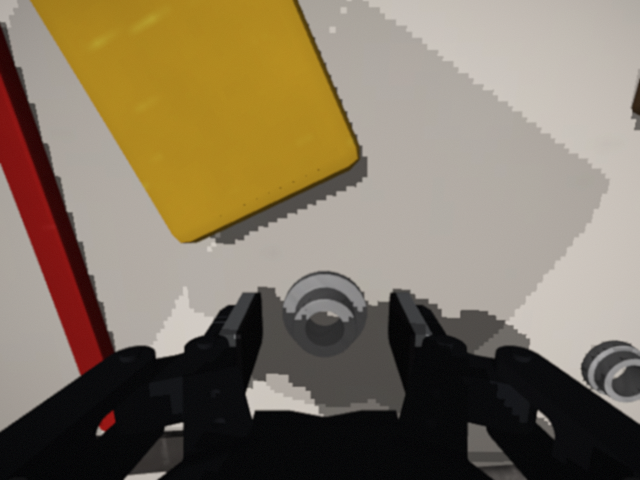

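Request:
play_rows(series=[[0, 0, 0.0005, 0], [0, 0, 0.0005, 0], [0, 0, 0.0005, 0], [0, 0, 0.0005, 0], [0, 0, 0.0005, 0], [0, 0, 0.0005, 0], [0, 0, 0.0005, 0], [0, 0, 0.0005, 0]], claw=0, force=50)

```text
t: 29.8
tcp_pos: [0.4238, -0.1414, 0.0077]
tool_rot: [-0.707, 0.002, 0.707, 0.0]
force: [-0.7, 0.3, 6.9]
finger_gap: 0.259
```

Request:
play_rows(series=[[-0.01, 0, 0, 0], [-0.03, 0, 0, 0], [-0.05, 0, 0, 0], [-0.05, 0, 0, 0], [-0.05, 0, 0, 0]])

```text
t: 30.3
tcp_pos: [0.424, -0.1414, 0.0582]
tool_rot: [0.707, -0.002, -0.707, -0.0]
force: [-0.3, -0.2, -0.9]
finger_gap: 0.261
```

Run:
```python
from h import *
d=snapshot("wrist"); cv2.imwrite("pics/w19.png",d["image"]);pickle.dump(d,open("w19.pkl","wb"))
move([.605,.1418,.265])
```

```text
t 30.35 tcp [ 0.4237 -0.1412  0.0577] gap 0.262 F [ 0.4  0.7 -0.5] q6 1.01
R cols
 [[-1.0e-04 -3.7e-03 -1.0e+00]
 [-2.4e-03 -1.0e+00  3.7e-03]
 [-1.0e+00  2.4e-03  1.0e-04]]
shift mm [-208.  -283.1 -180.2]
```

View pics/w19.png

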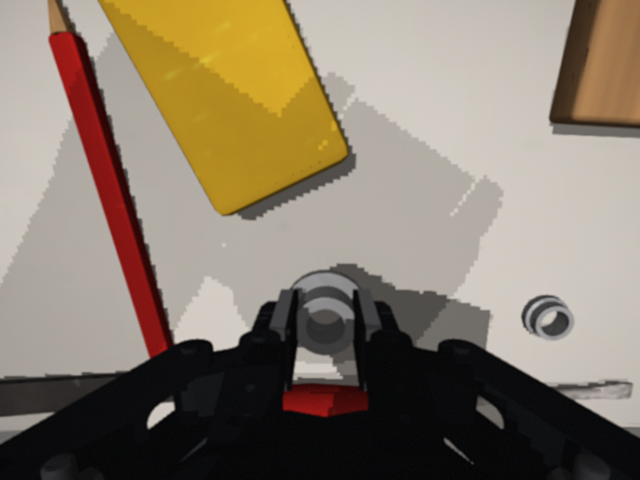

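Request:
play_rows(series=[[-0.05, 0, 0, 0], [-0.1, -0.01, -0.006, 0], [-0.15, -0.03, -0.02, 0], [-0.19, -0.06, -0.04, 0], [-0.22, -0.1, -0.065, 0], [-0.233, -0.14, -0.09, 0], [-0.233, -0.18, -0.115, 0], [-0.233, -0.22, -0.14, 0], [-0.233, -0.26, -0.165, 0], [-0.233, -0.283, -0.18, 0], [-0.233, -0.283, -0.18, 0], [-0.233, -0.283, -0.18, 0], [-0.233, -0.283, -0.18, 0], [-0.233, -0.283, -0.18, 0]])

```text
t: 31.75
tcp_pos: [0.604, 0.1405, 0.2896]
tool_rot: [-0.707, 0.003, 0.708, 0.001]
force: [0.6, -1.0, -0.5]
finger_gap: 0.259
```

```bash
cat > sc.py <<'E'
from h import *
import sys
n=sys.argv[1]
d=snapshot("wrist"); cv2.imwrite(f"pics/{n}.png",d["image"]);pickle.dump(d,open(n+".pkl","wb"))
s,p,R=st(); z=p[2]
P=cloud(d)
a=P[250:370,285:365].reshape(-1,3); a=a[(a[:,0]>p[0]-.03)&(a[:,0]<p[0]+.03)&(a[:,2]>z-.02)]
print("zhist",np.histogram(a[:,2]-z,bins=np.arange(-.02,.03,.0025)))
f=a[(a[:,2]<z-.0045)&(a[:,2]>z-.0075)]; print("flange side?",len(f),fitc(f[:,:2],.018) if len(f)>8 else "")
c=proj(d,[.602,.1418,.208])[0]; print("tip",c,top(d,c,18,.208))
print("spindle",cyl(d,.188,.2,int(c[0])-15,int(c[0])+15,int(c[1])-50,int(c[1])+10,.006))
move([.605,.1418,.1935])
E
python3 sc.py w20
```

```text
zhist (array([   0,    0,    0,    0,    6,  152,  441,  844,  209,  282,  323,
        596, 1605,  123,  104,  121,  113,  128,  113]), array([-2.00000000e-02, -1.75000000e-02, -1.50000000e-02, -1.25000000e-02,
       -1.00000000e-02, -7.50000000e-03, -5.00000000e-03, -2.50000000e-03,
       -1.04083409e-17,  2.50000000e-03,  5.00000000e-03,  7.50000000e-03,
        1.00000000e-02,  1.25000000e-02,  1.50000000e-02,  1.75000000e-02,
        2.00000000e-02,  2.25000000e-02,  2.50000000e-02,  2.75000000e-02]))
flange side? 191 (array([0.60337816, 0.14090847]), np.float64(0.004074703226828963))
tip [323.10646246 258.10342271] (225, array([0.6037, 0.1417, 0.2087]), array([0.6026, 0.1416]), 5.6)
spindle (100, array([0.6023, 0.1415]), np.float64(2.31))
t 31.8 tcp [0.6042 0.1405 0.2899] gap 0.258 F [0.  0.1 0.3] q6 1.63
R cols
 [[-8.0e-04 -5.4e-03 -1.0e+00]
 [-2.6e-03 -1.0e+00  5.4e-03]
 [-1.0e+00  2.6e-03  8.0e-04]]
shift mm [96.4 -1.5 -0.8]
```

View pics/w20.png

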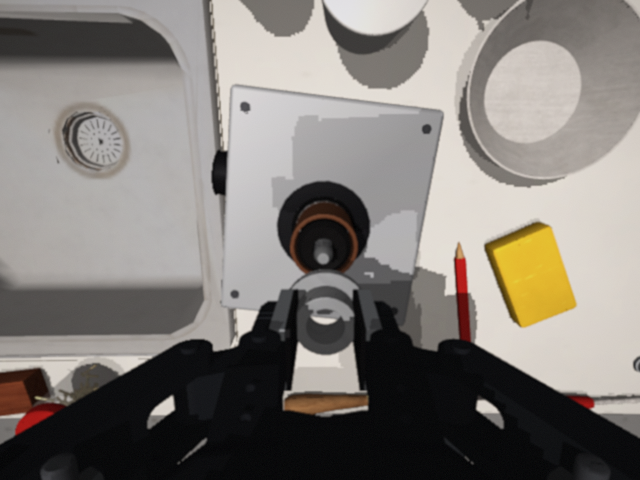

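```bash
cat > sc2.py <<'E'
from h import *
import sys
d=pickle.load(open(sys.argv[1]+".pkl","rb")); px,py,z=map(float,sys.argv[2:5])
P=cloud(d)[250:370,297:353].reshape(-1,3); P=P[(abs(P[:,0]-px)<.03)]
a=P[(P[:,2]>z+.001)&(P[:,2]<z+.008)&(P[:,0]>px+.003)]; print("boss",len(a),fitc(a[:,:2],.0125))
a=P[(P[:,2]>z-.0065)&(P[:,2]<z-.003)&(P[:,0]>px+.01)&(abs(P[:,1]-py)<.009)]; print("flange",len(a),fitc(a[:,:2],.018))
a=P[(P[:,2]>z+.0095)&(P[:,2]<z+.014)&(P[:,0]>px-.02)]; print("bosstop",len(a),np.median(a[:,2])-z,cv2.minEnclosingCircle(a[:,:2].astype(np.float32)))
E
python3 sc2.py w20 .6042 .1405 .2899
```

```text
boss 370 (array([0.60226506, 0.14093915]), np.float64(0.0005524512176044848))
flange 141 (array([0.60188794, 0.14055515]), np.float64(0.0009152519475680072))
bosstop 1738 0.01063103851478625 ((0.6024059057235718, 0.140978142619133), 0.01293861586600542)
```

Request:
play_rows(series=[[0.02, -0.0008, 0, 0], [0.045, -0.0008, -0.0001, 0], [0.06, -0.0009, -0.0002, 0], [0.064, -0.0009, -0.0002, 0], [0.064, -0.0009, -0.0002, 0], [0.064, -0.0009, -0.0002, 0], [0.064, -0.0009, -0.0002, 0]])

```text
t: 32.5
tcp_pos: [0.6051, 0.1411, 0.2272]
tool_rot: [0.708, -0.003, -0.707, -0.001]
force: [-0.3, 0.3, -0.8]
finger_gap: 0.261
```

```bash
python3 sc.py w21
python3 - <<'E'
from h import *
import subprocess
p=st()[1]; subprocess.run(["python3","sc2.py","w21"]+[str(a) for a in p])
E
```

```text
zhist (array([   0,    0,    0,    0,    1,  121,  299,  978,  225,  266,  303,
        429, 1815,  131,  105,  118,  110,  127,  113]), array([-2.00000000e-02, -1.75000000e-02, -1.50000000e-02, -1.25000000e-02,
       -1.00000000e-02, -7.50000000e-03, -5.00000000e-03, -2.50000000e-03,
       -1.04083409e-17,  2.50000000e-03,  5.00000000e-03,  7.50000000e-03,
        1.00000000e-02,  1.25000000e-02,  1.50000000e-02,  1.75000000e-02,
        2.00000000e-02,  2.25000000e-02,  2.50000000e-02,  2.75000000e-02]))
flange side? 163 (array([0.60858356, 0.13189255]), np.float64(0.0043512621794590724))
tip [324.15183156 299.57446239] 0
spindle (18, array([0.6169, 0.1408]), np.float64(1.97))
t 32.55 tcp [0.605  0.1412 0.2271] gap 0.26 F [ 0.6  1.2 -1. ] q6 1.63
R cols
 [[ 0.0014 -0.0055 -1.    ]
 [-0.0025 -1.      0.0055]
 [-1.      0.0025 -0.0014]]
shift mm [33.6 -0.7  0.1]
boss 363 (array([0.60337442, 0.14156736]), np.float64(0.0005502123758701564))
flange 114 (array([0.60310349, 0.14138591]), np.float64(0.00063075852258686))
bosstop 1810 0.011001262864936412 ((0.603463888168335, 0.14147044718265533), 0.01300672348588705)
```

View pics/w21.png

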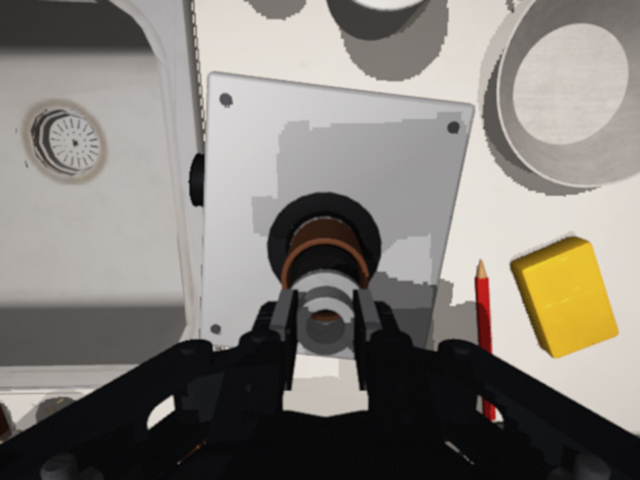

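Request:
play_rows(series=[[0.004, -0.0001, 0.0009, 0], [0.009, -0.0001, 0.0009, 0], [0.014, -0.0001, 0.0009, 0], [0.019, -0.0001, 0.0009, 0], [0.022, -0.0001, 0.0009, 0], [0.022, -0.0001, 0.0009, 0]])

```text
t: 33.15
tcp_pos: [0.6037, 0.1412, 0.2043]
tool_rot: [-0.707, 0.003, 0.707, 0.001]
force: [0.0, 0.3, -0.3]
finger_gap: 0.259
```

Request:
play_rows(series=[[0.003, 0, 0, 0], [0.006, 0, -0.0003, 0], [0.009, 0, -0.0003, 0], [0.011, 0, -0.0003, 0], [0.0125, 0, -0.0003, 0], [0.0125, 0, -0.0003, 0]])

```text
t: 33.75
tcp_pos: [0.6046, 0.1412, 0.1938]
tool_rot: [0.708, -0.003, -0.706, -0.001]
force: [-2.6, 0.2, 8.0]
finger_gap: 0.259
```

Request:
play_rows(series=[[0, 0, 0, 0], [0, 0, 0, 0], [0, 0, 0, 0], [0, 0, 0, 0], [0, 0, 0, 0], [-0.005, 0, 0, 0], [-0.03, 0, 0, 0], [-0.07, 0, 0, 0], [-0.1, 0, 0, 0], [-0.1, 0, 0, 0], [-0.1, 0, 0, 0], [-0.1, 0, 0, 0]], claw=60)

```text
t: 34.95
tcp_pos: [0.6034, 0.1414, 0.2925]
tool_rot: [-0.707, 0.003, 0.707, 0.001]
force: [-0.2, 0.3, -0.4]
finger_gap: 0.603
```

Run:
```python
from h import *
d=snapshot("wrist"); pickle.dump(d,open("w22.pkl","wb"));cv2.imwrite("pics/w22.png",d["image"])
move([.604,.141,.29])
c=proj(d,[.602,.1418,.204])[0]; print("boss",top(d,c,30,.204,.003)); print("flange",top(d,c,45,.191,.002)); print("slv",top(d,c,55,.183,.002))
for n in ("scene","top"):
    e=snapshot(n); pickle.dump(e,open(n+"9.pkl","wb")); cv2.imwrite(f"pics/{n}9.png",e["image"])
```

```text
t 35.0 tcp [0.6034 0.1414 0.2922] gap 0.598 F [-0.1 -0.2 -1. ] q6 1.63
R cols
 [[-0.0015 -0.0054 -1.    ]
 [-0.0028 -1.      0.0054]
 [-1.      0.0028  0.0015]]
shift mm [ 2.2  0.4 -0.6]
boss (893, array([0.6037, 0.1413, 0.2045]), array([0.6029, 0.1412]), 12.8)
flange (890, array([0.6078, 0.1415, 0.1918]), array([0.6033, 0.1416]), 18.5)
slv (977, array([0.6041, 0.1419, 0.1833]), array([0.6026, 0.1417]), 24.0)
```

View pics/w22.png

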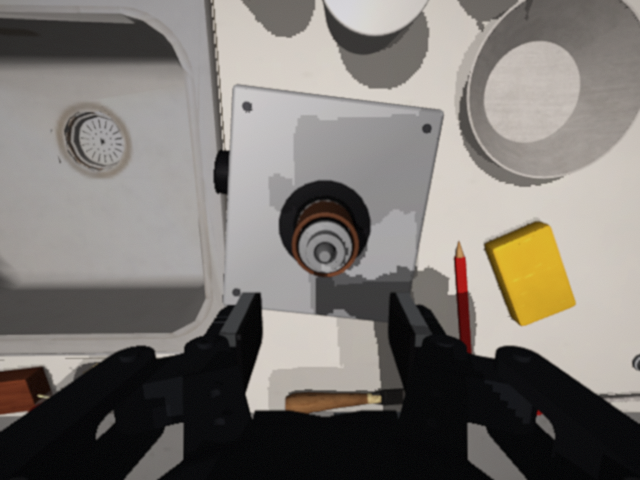

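View pics/scene9.png

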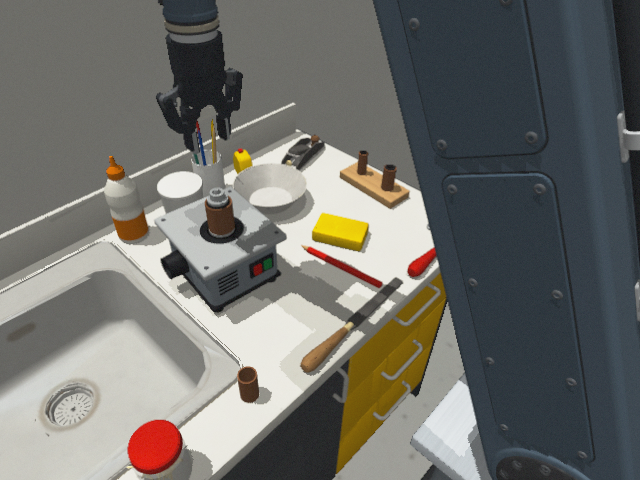

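View pics/top9.png

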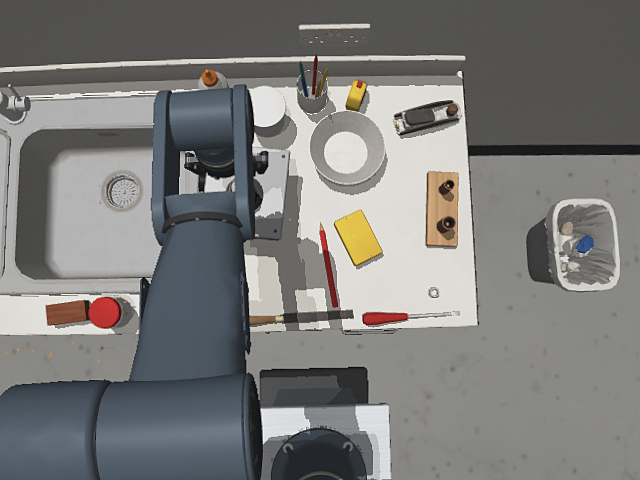

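Run:
```python
from h import *
print(np.abs(manip.sense()["qd"]).max()); print(manip.sign_off())
```

```text
0.006822588104270295
the job is handed in; nothing more can be done
None
```

The changeover is done and handed in at about 35 s of the 128 s allowed. The narrow bobbin is on the free dowel. The wide drum, the wide sleeve and the larger collar are on the spindle in that order, flange down.

**Heights:** the last wrist-camera checks matched the expected values to within 1 mm:

| Part | Measured top | Expected top |
|---|---|---|
| Bobbin | 81.8 mm | 82 mm |
| Drum | 186 mm | 186 mm |
| Sleeve | 183.3 mm | 183 mm |
| Collar boss | 204.5 mm | 204 mm |

**Centring:** every part was within about 1 mm of its axis. The drum, sleeve and collar each met about 8 N when they seated. The bobbin met only about 1.5 N, so I relied on its measured height.

**Smaller parts:** I only checked these by eye. The smaller sleeve was in place in the final scene view and the smaller collar in the final top view. The gripper is open and clear, about 90 mm above the collar.

**Disagreement:** the overhead camera differed from the wrist camera by about 2–2.5 mm in places. I trusted the wrist camera and compared held part and target in the same view, and nothing jammed.

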